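# Line up and bolt the infeed section of a tube conveyor

### The job

The infeed section of the sample-tube conveyor is held by one bolt only and has swung out of line. Lever the two free bolt holes into line with the tapered drift, pushing it down through both until its full-width part is in them, then take the drift out and drop the bolt in its place, its head right down on the plate. Leave the drift standing in the blue tool stand, and do not disturb the tubes on the belt or the other tools.

Things in the scene. Friction and masses are not known exactly. Their poses are not given: they have to be found in the camera images.
- track_hole (a point): free bolt hole, 14 mm, right through the fixed section's dark splice plate (lower plate, 8 mm thick). Point: hole's centre on the plate's top face, 80 mm above the bench; free air below the plate. z up, y along the conveyor to its fixed, driven end, x across it. Side rails run 45 mm to the -x side, 34 mm higher than the upper plate; nothing higher within 130 mm.
- section_hole (a point): the matching 14 mm hole in the infeed section's bright steel end plate (upper plate, 8 mm thick), which lies on the splice plate. Point: hole's centre on that plate's top face, 88 mm above the bench. At the start it is about 5.5 to 7 mm to the -y side (track_hole's axes) of track_hole. Axes turn with the section.
- infeed (a joint): angle of the infeed section about its one fitted bolt, rad: 0 = the two holes exactly in line, positive = swung away, so that section_hole lies 140 mm x angle to the -y side of track_hole. The section is stiff on its feet: it stays where it is left, and moving the hole sideways takes about 4 N.
- drift_grip (a point): tapered drift, 124 mm long, standing point down in the tool stand. Point: on its axis in its round orange grip (18 mm across, 68 to 118 mm above the tip), 93 mm above the tip; z up along it. Below the grip the steel is 13 mm across down to 44 mm above the tip, then tapers to 4 mm at the rounded tip. In the stand the grip's lower end rests on the stand's top.
- drift_tip (a point): the drift's tip, 93 mm below drift_grip on its axis; z runs from the tip up to the grip.
- bolt_head (a point): bolt, 58 mm long, hanging in the tool stand, its head resting on the stand's top. Point: centre of its round knurled steel head (22 mm across, 18 mm high), 9 mm above the head's underside; z up. Shank 12 mm across, 40 mm long, its end chamfered to 9 mm over the last 2.5 mm. It is not screwed in: it drops in.
- stand: blue tool stand, a block 180 mm long (its x), 50 mm wide (its y), 72 mm high on a 4 mm foot 190 x 60 mm, fixed to the bench. Origin: centre of its underside. Four 16 mm holes right through, in a row along x at -66, -22, +22 and +66 mm; drift, bolt and hex driver stand in three of them, in any order. Nothing in it stands more than 56 mm above its top.
- hexdriver: green-handled hex driver standing in the tool stand, handle 24 mm across and 40 mm high resting on the stand's top; to be left alone. Origin at its tip, 60 mm below the handle.
- puck1: black tube carrier, 32 mm across, with a red-capped tube, 110 mm high in all, on the belt of the fixed section (belt 108 mm above the bench); to be left alone. Origin at the centre of its underside.
- puck2: a second such carrier with its tube; to be left alone. Origin at the centre of its underside.
- wrench: open-ended wrench 150 mm long, lying on the bench beside the infeed section; to be left alone. Origin at the centre of its underside.

How it is judged:
On the way, in this order (a step that is already met when the one before it is completed fails the run):
1. the drift's point is in both holes while they are still more than 2 mm out of line (z of drift_tip in the frame of track_hole below -0.002 m and horizontal distance between drift_tip and track_hole below 0.008 m and value of joint infeed above 0.015 rad), for 0.02 s.
2. the drift is down through both holes to its full width, upright, and the holes are in line within 1.5 mm (z of drift_tip in the frame of track_hole below -0.045 m and horizontal distance between drift_tip and track_hole below 0.008 m and angle between drift_tip's own z axis and vertical below 0.12 rad and value of joint infeed between -0.0107 and 0.0107 rad), for 0.1 s.
3. the bolt is through both holes with its head down on the plate (horizontal distance between bolt_head and track_hole below 0.004 m and z of bolt_head in the frame of section_hole between 0.006 and 0.0115 m and angle between bolt_head's own z axis and vertical below 0.08 rad), for 0.1 s.
At the end, for the whole second after the job is handed in: The bolt stands upright through both holes, its head down on the upper plate (within 2.5 mm) and within 4 mm of the hole's centre; the holes are in line within 2.4 mm; the drift stands upright in a hole of the tool stand, down to within 11 mm of its rest; the section is still and nothing is held (all of step 3 and value of joint infeed between -0.017 and 0.017 rad and x of drift_tip in the frame of stand between -0.08 and 0.08 m and y of drift_tip in the frame of stand between -0.015 and 0.015 m and z of drift_tip in the frame of stand below 0.015 m and angle between drift_grip's own z axis and vertical below 0.15 rad and velocity of joint infeed between -0.02 and 0.02 rad/s); the robot touches nothing.
It fails at once if a tube carrier on the belt is shifted by more than 20 mm or tipped (distance of any of puck1, puck2 from where it was at the start of the episode above 0.02 m or angle between any of puck1, puck2's own z axis and vertical above 0.4 rad).
It fails at once if the hex driver or the wrench is moved by more than 20 mm (distance of any of hexdriver, wrench from where it was at the start of the episode above 0.02 m).
It also fails if it takes over 72 s, if anything falls off the work surface, if the arm or the gripper's body presses on something with over 40 N, if the wrist force passes 120 N, or if a joint passes its speed limit or range.

### The arm

A 6-joint arm with a two-finger parallel gripper is mounted at the origin on the work surface. World frame = base frame: x ahead of the robot, y to its left, z up, the work surface at z = 0. Lengths are in m, angles in rad, forces in N, time in s.
With the tool pointing down it reaches from about 0.35 to 0.775 m from the base axis. Payload 5.5 kg.
Tool frame: the origin (TCP) lies at the very end of the fingers, on their centre line; the grasp point (between the pads) lies 19 mm behind it; z points along the fingers, y is the direction in which the jaws open and shut (so a half turn about z gives the same grasp; the last joint's range is limited). The gripper opens to 85 mm and grips with 20 to 120 N. Pads are 22 mm wide; open, the fingers measure 114 mm over their backs; the gripper's body (76 mm by 85 mm) begins 54 mm behind the grasp point. The pads swing forward as they close: fully open they stand 13 mm farther back than shut.
Start: joints at [-1.399, 0.313, 0.046, 1.304, 0, 1.431], TCP at [0.176, -0.547, 0.208] pointing down, gripper open.
Joint ranges: [-2.76, 2.76], [-0.86, 1.69], [-1.03, 1.26], [-2.2, 2.34], [-1.47, 1.5], [-3.14, 3.14]. Speed limits (rad/s): [2.57, 2.57, 3.14, 3.14, 3.14, 3.14].

### API

Orientations are given as a unit quaternion [w, x, y, z].
In Python, from workcell import get_state, read_camera, hand_in, find_in, silhouettes gives the robot as it stands. The module is installed in compiled form; this text tells all that it offers.
- The arm moves only by the tool send_rows, never from a script. Its argument "deltas" is a list that holds one entry, the list of rows, each a list of 6 numbers: the shift along the world's x, y, z in cm, then the turn, a rotation vector about the world's x, y, z in degrees. In form: [[[dx, dy, dz, wx, wy, wz], ...]]. A call has 1 to 12 rows; each row is the pose to reach, as a shift and turn from the pose commanded when the call began; what a row does not reach only later rows make up. A row lasts 1/10 s, in which the tool goes at most 50 mm and 8.59 degrees, less where a joint would pass 70% of its speed; a pose out of reach is approached as far as the arm can. A call with a gripper value outside its range is refused whole. "jaw" is the opening, from -1 (shut) to 1 (fully open), so that 0 is half open, set as the call begins (left out, the last holds). The fingers move at their own pace and stop on an object; "force" is the grip in N (left out, the last holds). Time passes only in rows, so rows that repeat a pose let the fingers close. It gives the time, the measured TCP pose, the force and the opening at its end, in the units of the state.
- get_state(): the state, without advancing time (a new reading comes with each control period).
- read_camera(name): name is "scene" or "top" or "wrist"; returns a dict with "img" (384x512x3 uint8, red, green, blue), "z_map" (384x512 float32, m along the optical axis (not along the pixel's ray), 0 where there is no reading), "vfov" (degrees; the focal length in pixels is half the picture's height over the tangent of half this angle, whatever the lens; pixels are square), "cx", "cy" (the principal point, pixels), "k1" (the pictures are not rectified: a ray, as slopes to the right and down, at radius r is drawn at 1 + k1 r^2 times it, then the intrinsics apply), "R" (3x3) and "t" (3): a world point X has camera coordinates R X + t; the wrist camera has in their place "hand_eye" (4x4, takes a point from camera to tool coordinates, whose origin is the TCP and whose axes are the flange's). Camera axes: x right, y down, z forward; pixel columns grow to the right and rows downward; lengths in m; the calibration is good to about 2 mm. A picture is of the moment at which its call begins: read the wrist's pose just before it.
- hand_in(): hands the job in, once; it reports no verdict.
Trained networks look in a picture, given as the dict that the camera call returned (one of the last four; its "shot" number tells which), for a name from the list of things; names that differ only in an ending like _2 or _b are one class to them, and where a whole thing is asked for, a point or a joint stands for the part that bears it (a point fixed in the world has none). Each returns a list of dicts, best first, with "conf" (0 to 1); they miss things now and then, are a little off and sometimes report something else, mostly with a low value. They report only what shows in the picture. A call takes as long as a camera call.
- find_in(picture, thing): "box" ([centre column, centre row, width, height] in pixels, round what is visible of it).
- silhouettes(picture, thing): "mask" (384x512 bool, what is visible of it) and "box" ([centre column, centre row, width, height] in pixels, round what is visible of it).
The state is a dict: "clock": time; "joint_pos": joint angles; "qvel": joint speeds; "tau": joint torques, N m; "tcp_pos": TCP position; "orientation": TCP orientation; "wrist_force": force on the tool from outside, world axes, zero at the start; "ft_torque": the same for the moment, N m; "finger_gap": finger opening in m.
Only numpy, scipy, OpenCV 4.12 (cv2) and the standard library are available. Lean on these libraries where they do the work, as an engineer would, in place of code of your own. Each camera call takes 0.05 s, during which the arm holds its last target.

## Working session

There is one attempt and no reset: what is moved stays moved. The work goes in short steps, Python scripts to look and compute and a tool call to move; the robot and the scene stay as the last step left them, time stands still between calls to the robot, and variables do not carry over. Pictures are saved under pics/ and viewed, and the job is handed in when it is done.

Besides the shell and the picture viewer there is one more tool, called after "Emit:" as name(argument=value, ...), one argument or row to a line, values as JSON. send_rows: Moves the arm, as the interface text tells. Its arguments: {"type":"object","properties":{"deltas":{"type":"array","items":{"type":"array","items":{"type":"array","items":{"type":"number"}}}},"jaw":{"type":"number"},"force":{"type":"number"}},"required":["deltas"]}

```bash
mkdir -p pics; ls
cat > h.py <<'E'
import numpy as np, cv2
from workcell import get_state, read_camera, hand_in, find_in, silhouettes
def K(p):
    f=192/np.tan(np.radians(p['vfov'])/2); return f,p['cx'],p['cy'],p['k1']
def ray(p,u,v):
    f,cx,cy,k=K(p); xd=(np.asarray(u,float)-cx)/f; yd=(np.asarray(v,float)-cy)/f
    x,y=xd.copy(),yd.copy()
    for _ in range(30):
        s=1+k*(x*x+y*y); x=xd/s;y=yd/s
    return np.stack([x,y,np.ones_like(x)],-1)
def quatR(q):
    from scipy.spatial.transform import Rotation as Ro
    return Ro.from_quat([q[1],q[2],q[3],q[0]]).as_matrix()
def cam2w(p,st=None):
    if 'R' in p: 
        R=np.array(p['R']);t=np.array(p['t']); return R.T,-R.T@t
    H=np.array(p['hand_eye']);Rt=quatR(st['orientation']);
    return Rt@H[:3,:3], Rt@H[:3,3]+np.array(st['tcp_pos'])
def atz(p,u,v,z,st=None):
    R,o=cam2w(p,st); d=ray(p,u,v)@R.T
    return o+d*((z-o[2])/d[...,2])[...,None]
def cloud(p,st=None):
    R,o=cam2w(p,st); v,u=np.mgrid[0:384,0:512]
    return (ray(p,u,v)*p['z_map'][...,None])@R.T+o
def proj(p,X,st=None):
    R,o=cam2w(p,st); c=(np.asarray(X)-o)@R; x=c[...,0]/c[...,2];y=c[...,1]/c[...,2]
    f,cx,cy,k=K(p); s=1+k*(x*x+y*y); return np.stack([cx+f*x*s,cy+f*y*s],-1)
def save(p,n,box=None,sc=1):
    im=p['img'][...,::-1]
    if box: im=im[box[1]:box[3],box[0]:box[2]]
    if sc!=1: im=cv2.resize(im,None,fx=sc,fy=sc,interpolation=cv2.INTER_CUBIC)
    cv2.imwrite('pics/'+n+'.png',im)
E
python3 - <<'E'
from h import *
s=get_state();print(s)
for n in ['scene','top','wrist']:
    s=get_state();p=read_camera(n);save(p,n+'0')
    print(n,p['vfov'],p['cx'],p['cy'],p['k1'],cam2w(p,s)[1])
    for t in ['track_hole','section_hole','drift_grip','bolt_head','stand','hexdriver','puck1','wrench','infeed']:
        try: r=find_in(p,t)
        except Exception as e: r=[];print(t,e)
        print(t,[(np.round(d['box']).tolist(),round(d['conf'],2)) for d in r[:3]])
E
```

```text
pics
{'clock': 0.0, 'joint_pos': array([-1.39855901e+00,  3.13994048e-01,  4.49566440e-02,  1.30360413e+00,
        2.40380348e-05,  1.43117934e+00]), 'qvel': array([-0.00116026,  0.00106582,  0.00013479, -0.00099488,  0.00128675,
       -0.00017467]), 'tau': array([ 7.92807987e-04, -4.80628145e+01,  2.98533118e+01,  1.92898972e-02,
       -5.17906426e-05,  3.46697220e-06]), 'tcp_pos': array([ 0.17631494, -0.5467064 ,  0.2069034 ]), 'orientation': array([-9.22676178e-04,  9.87867554e-01,  1.55295992e-01, -3.02972377e-06]), 'wrist_force': array([-0.02599048, -0.02750814, -0.12918541]), 'ft_torque': array([0.02371829, 0.02826378, 0.04311191]), 'finger_gap': 0.08572102894999088}
scene 48.46919005486731 258.8994800257323 191.40531716582635 -0.07143984595255645 [ 1.23294724 -0.06488457  0.93555392]
track_hole [([309.0, 152.0, 233.0, 108.0], 0.6)]
section_hole [([376.0, 114.0, 12.0, 32.0], 0.66), ([238.0, 169.0, 96.0, 69.0], 0.56)]
drift_grip [([103.0, 176.0, 9.0, 12.0], 0.51)]
bolt_head [([113.0, 223.0, 12.0, 12.0], 0.61)]
stand [([116.0, 212.0, 34.0, 73.0], 0.62)]
hexdriver [([241.0, 168
[... 287 characters left out ...]
.20754039505198 190.49590017830155 -0.046387559725868756 [0.2678652  0.06718716 1.72173477]
track_hole [([194.0, 230.0, 208.0, 88.0], 0.94)]
section_hole [([260.0, 218.0, 70.0, 58.0], 0.76)]
drift_grip []
bolt_head []
stand [([356.0, 198.0, 29.0, 58.0], 0.88)]
hexdriver [([362.0, 201.0, 10.0, 9.0], 0.54)]
puck1 [([164.0, 224.0, 17.0, 11.0], 0.5), ([137.0, 226.0, 17.0, 4.0], 0.49)]
wrench [([262.0, 181.0, 14.0, 36.0], 0.48)]
infeed [([261.0, 217.0, 66.0, 60.0], 0.96)]
wrist 60.12387272032474 255.17257952244623 190.63198047859348 -0.08410396588030537 [ 0.24651917 -0.52540832  0.37458956]
track_hole []
section_hole []
drift_grip []
bolt_head []
stand []
hexdriver []
puck1 []
wrench []
infeed []
```

View pics/scene0.png

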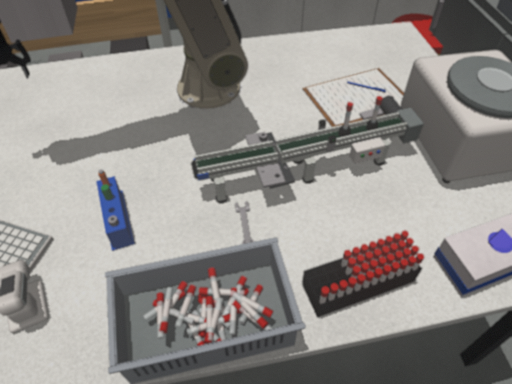

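View pics/top0.png

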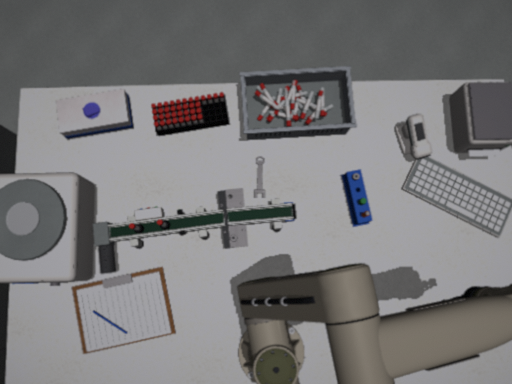

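Run:
```python
from h import *
p=read_camera('top');save(p,'topc',(200,150,400,270),4);c=cloud(p)
p2=read_camera('scene');save(p2,'scenec',(80,130,300,260),3.6)
# stand orientation: points at z~0.076
m=silhouettes(p,'stand')[0]['mask']; P=c[m]; print(np.round(np.percentile(P[:,2],[5,50,95]),3))
P=P[abs(P[:,2]-0.076)<0.006][:,:2].astype(np.float32); print(len(P),cv2.minAreaRect(P))
```

```text
[0.001 0.068 0.078]
383 ((0.5129714608192444, -0.30767470598220825), (0.18058493733406067, 0.05118316039443016), 8.315361022949219)
```

View pics/topc.png

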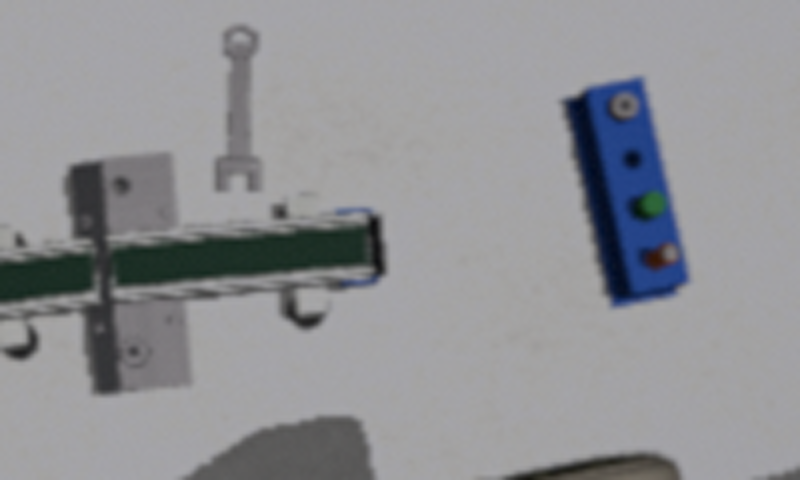

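View pics/scenec.png

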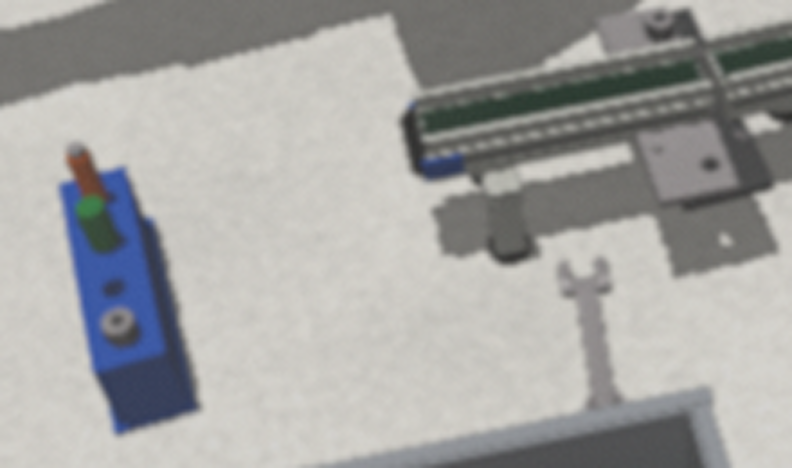

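Run:
```python
from h import *
p=read_camera('top');p2=read_camera('scene')
tc=lambda u,v:(200+u/4,150+v/4)
sc=lambda u,v:(80+u/3.6,130+v/3.6)
print('hole top',atz(p,*tc(121,184),0.088),'scene',atz(p2,*sc(711,163),0.088))
print('bolt top',atz(p,*tc(623,105),0.094),'scene',atz(p2,*sc(118,318),0.094))
print('empty',atz(p,*tc(632,159),0.076),'scene',atz(p2,*sc(114,289),0.076))
print('drift top end',atz(p,*tc(669,252),0.126),'scene',atz(p2,*sc(76,149),0.126))
print('hex',atz(p,*tc(653,205),0.116),'scene',atz(p2,*sc(91,205),0.116))
print('fixed bolt',atz(p,*tc(135,351),0.1),'scene',atz(p2,*sc(659,20),0.1))
c=np.array([.513,-.3077]);
a=np.radians(8.315);e=np.array([np.cos(a),np.sin(a)])
for k in(-.066,-.022,.022,.066):print(k,c+k*e)
# fixed section direction
C=cloud(p);m=silhouettes(p,'track_hole')[0]['mask']
P=C[m];print(len(P));P=P[(P[:,2]>.1)&(P[:,2]<.125)][:,:2].astype(np.float32);print(cv2.minAreaRect(P))
m=silhouettes(p,'infeed')[0]['mask']
P=C[m];P=P[(P[:,2]>.1)&(P[:,2]<.125)][:,:2].astype(np.float32);print(cv2.minAreaRect(P))
```

```text
hole top [0.51881394 0.12607355 0.088     ] scene [0.52174352 0.12686211 0.088     ]
bolt top [ 0.57575368 -0.2969464   0.094     ] scene [ 0.58237542 -0.29726189  0.094     ]
empty [ 0.53250443 -0.30596913  0.076     ] scene [ 0.54258206 -0.30535725  0.076     ]
drift top end [ 0.44706564 -0.32055261  0.126     ] scene [ 0.45134592 -0.3204661   0.126     ]
hex [ 0.48736135 -0.31206981  0.116     ] scene [ 0.49731035 -0.31138174  0.116     ]
fixed bolt [0.37846631 0.116379   0.1       ] scene [0.37970275 0.1174001  0.1       ]
-0.066 [ 0.44769379 -0.31724461]
-0.022 [ 0.49123126 -0.31088154]
0.022 [ 0.53476874 -0.30451846]
0.066 [ 0.57830621 -0.29815539]
5867
((0.4315681457519531, 0.2418602854013443), (0.17569167912006378, 0.6633671522140503), 12.96825122833252)
((0.4474654197692871, 0.02215643972158432), (0.2236812263727188, 0.1563490927219391), 89.22870635986328)
```

Emit:
send_rows(
  deltas=[
    [[4,3.5,0.5,0,0,-1.5],[8,7,1,0,0,-3],[12,10,1,0,0,-4.5],[16,13.5,1,0,0,-6],[20,17,1,0,0,-7.5],[24,20,1,0,0,-9],[27,22.9,1,0,0,-9.6],[27,22.9,1,0,0,-9.6],[27,22.9,1,0,0,-9.6]],
  ],
)

```text
clock: 2.75
tcp_pos: [0.4473, -0.3171, 0.2178]
orientation: [0.0, 0.997, 0.074, -0.0]
wrist_force: [0.2, -0.1, 0.5]
finger_gap: 0.085
```

Run:
```python
from h import *
s=get_state();p=read_camera('wrist');save(p,'w1',None,1.5);print(np.array(p['hand_eye']).round(4),s['tcp_pos'],s['orientation'],s['clock'])
for t in ['drift_grip','bolt_head','stand','hexdriver']:
    print(t,[(np.round(d['box']).tolist(),round(d['conf'],2)) for d in find_in(p,t)[:3]])
C=cloud(p,s);z=C[...,2]
for u,v in [(256,192),(256,300)]:print(C[v,u])
```

```text
[[-2.000e-04 -9.570e-01 -2.899e-01  7.360e-02]
 [ 1.000e+00 -1.000e-04 -4.000e-04  8.000e-04]
 [ 4.000e-04 -2.899e-01  9.570e-01 -1.668e-01]
 [ 0.000e+00  0.000e+00  0.000e+00  1.000e+00]] [ 0.44731215 -0.31711538  0.21775642] [ 8.97577673e-05  9.97268371e-01  7.38631868e-02 -1.34188616e-04] 2.75
drift_grip [([263.0, 177.0, 20.0, 31.0], 0.68)]
bolt_head [([258.0, 21.0, 31.0, 33.0], 0.64)]
stand [([257.0, 97.0, 60.0, 194.0], 0.79)]
hexdriver [([263.0, 123.0, 27.0, 27.0], 0.59)]
[ 0.42530784 -0.32188187  0.07223188]
[ 0.25233007 -0.34790702  0.00138838]
```

View pics/w1.png

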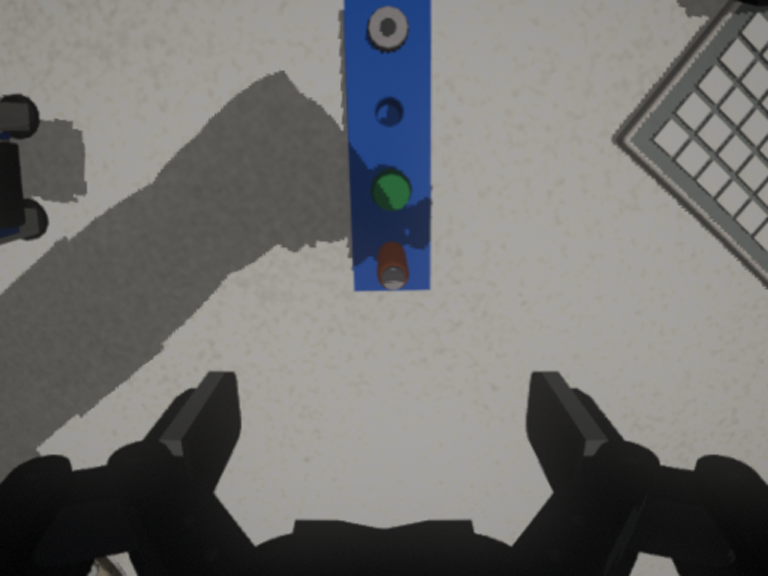

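Run:
```python
from h import *
s=get_state();p=read_camera('wrist');save(p,'w2',(215,0,315,200),4)
f=lambda u,v,z:atz(p,u/1.5,v/1.5,z,s).round(4)
print('drift',f(393,278,.126),'bolt',f(388,27,.094),'empty',f(389,111,.076),'hex',f(391,186,.116))
C=cloud(p,s);m=silhouettes(p,'stand')[0]['mask'];P=C[m];P=P[abs(P[:,2]-.076)<.004];print(len(P),P[:,2].mean());print(cv2.minAreaRect(P[:,:2].astype(np.float32)))
P=C[(C[...,2]>.12)&(C[...,2]<.135)&(abs(C[...,0]-.447)<.03)&(abs(C[...,1]+.318)<.03)];print(len(P),P.mean(0),P.min(0),P.max(0))
print(f(354,292,.076),f(431,290,.076),f(346,0,.076),f(430,0,.076))
```

```text
drift [ 0.446  -0.3257  0.126 ] bolt [ 0.5757 -0.3045  0.094 ] empty [ 0.5332 -0.3114  0.076 ] hex [ 0.4935 -0.3178  0.116 ]
6580 0.07289977612285992
((0.5099248886108398, -0.3122047483921051), (0.17193837463855743, 0.05019243061542511), 9.707972526550293)
316 [ 0.45032211 -0.32280811  0.12606364] [ 0.44222085 -0.33150619  0.12000076] [ 0.45738159 -0.31445396  0.1300613 ]
[ 0.419  -0.3051  0.076 ] [ 0.4274 -0.3545  0.076 ] [ 0.5903 -0.2785  0.076 ] [ 0.5971 -0.3256  0.076 ]
```

View pics/w2.png

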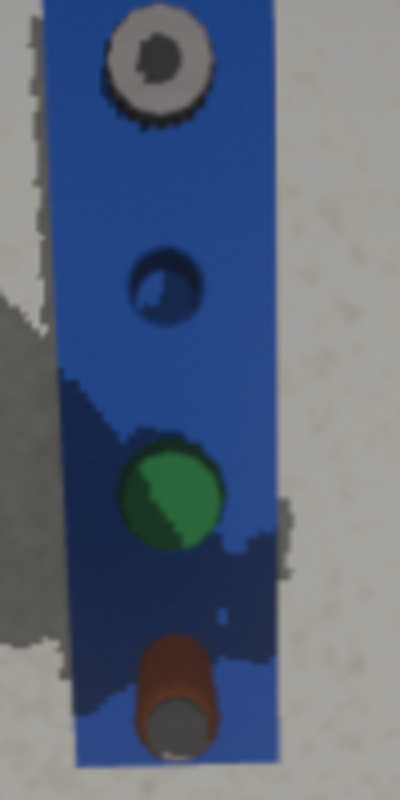

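Emit:
send_rows(
  deltas=[
    [[0.1,-0.2,-4,0,0,0],[0.2,-0.4,-8,0,0,0],[0.2,-0.4,-11,0,0,0],[0.2,-0.4,-13.4,0,0,0],[0.2,-0.4,-13.4,0,0,0],[0.2,-0.4,-13.4,0,0,0]],
  ],
)

```text
clock: 3.7
tcp_pos: [0.4479, -0.3227, 0.0841]
orientation: [-0.0, 0.997, 0.072, -0.0]
wrist_force: [0.5, -0.3, -0.7]
finger_gap: 0.0855
```

Run:
```python
from h import *
s=get_state();p=read_camera('wrist');save(p,'w3',None,1.5);print(s['tcp_pos'])
```

```text
[ 0.44792071 -0.3227339   0.08412368]
```

View pics/w3.png

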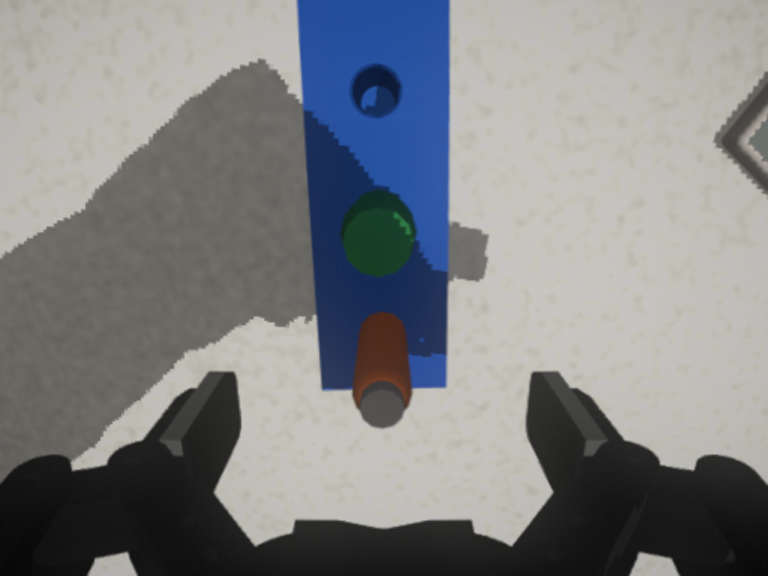

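Run:
```python
from h import *
s=get_state();p=read_camera('wrist')
X=atz(p,381/1.5,404/1.5,.126,s);print(X, quatR(s['orientation']).T@(X-s['tcp_pos']))
```

```text
[ 0.44885669 -0.32342828  0.126     ] [ 0.00016169  0.00020393 -0.04090969]
```

Emit:
send_rows(
  deltas=[
    [[0,0,0,0,0,0],[0,0,0,0,0,0],[0,0,0,0,0,0],[0,0,0,0,0,0],[0,0,0,0,0,0],[0,0,0,0,0,0],[0,0,0,0,0,0],[0,0,0,0,0,0]],
  ],
  jaw=-1,
  force=90,
)

```text
clock: 4.6
tcp_pos: [0.4487, -0.3224, 0.0844]
orientation: [0.0, 0.997, 0.072, 0.0]
wrist_force: [0.0, 1.0, 6.3]
finger_gap: 0.0138
```

Run:
```python
from h import *
s=get_state();p=read_camera('wrist');save(p,'w4',None,1.5);print(s['tcp_pos'],s['wrist_force'],s['finger_gap'])
```

```text
[ 0.44867092 -0.3224115   0.08439157] [5.18434859e-04 9.93692204e-01 6.30078190e+00] 0.013832461634025522
```

View pics/w4.png

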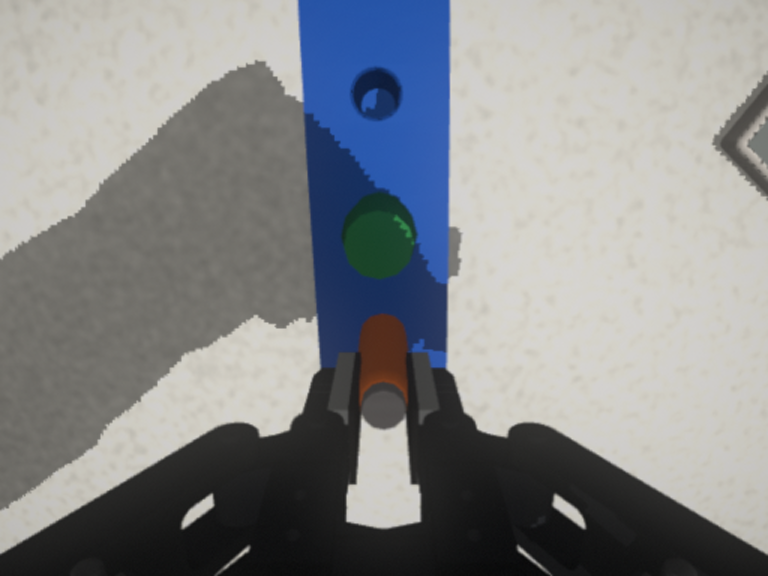

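Emit:
send_rows(
  deltas=[
    [[0,0,3,0,0,0],[0,0,7,0,0,0],[0,0,11,0,0,0],[0,0,14,0,0,0],[1,4,16,0,0,0],[2,8,16,0,0,0],[3,13,16,0,0,0],[4,18,16,0,0,0],[5,23,16,0,0,0],[6,28,16,0,0,0],[7,33,16,0,0,0],[7.1,38,16,0,0,0]],
  ],
)

```text
clock: 5.85
tcp_pos: [0.5196, 0.0547, 0.2431]
orientation: [0.0, 0.997, 0.072, -0.0]
wrist_force: [0.2, -0.5, -1.3]
finger_gap: 0.0142
```

Emit:
send_rows(
  deltas=[
    [[0,3.5,0,0,0,0],[0,4.5,-2,0,0,0],[0,4.5,-4,0,0,0],[0,4.5,-5,0,0,0],[0,4.5,-5,0,0,0],[0,4.5,-5,0,0,0]],
  ],
)

```text
clock: 6.45
tcp_pos: [0.5193, 0.0973, 0.194]
orientation: [0.0, 0.997, 0.072, -0.0]
wrist_force: [0.2, 0.1, -1.0]
finger_gap: 0.0139
```

Run:
```python
from h import *
s=get_state();p=read_camera('wrist');save(p,'w5',None,1.5);print(s['tcp_pos'],s['wrist_force'],s['finger_gap'])
t=np.array(s['tcp_pos'])+quatR(s['orientation'])@[0,0,.0764];print('tip',t,proj(p,t,s)*1.5)
```

```text
[0.51926175 0.09734413 0.1939903 ] [ 0.18169413  0.05530276 -0.95548029] 0.01390094830113877
tip [0.51923712 0.0973294  0.11759031] [381.45679679 285.81294711]
```

View pics/w5.png

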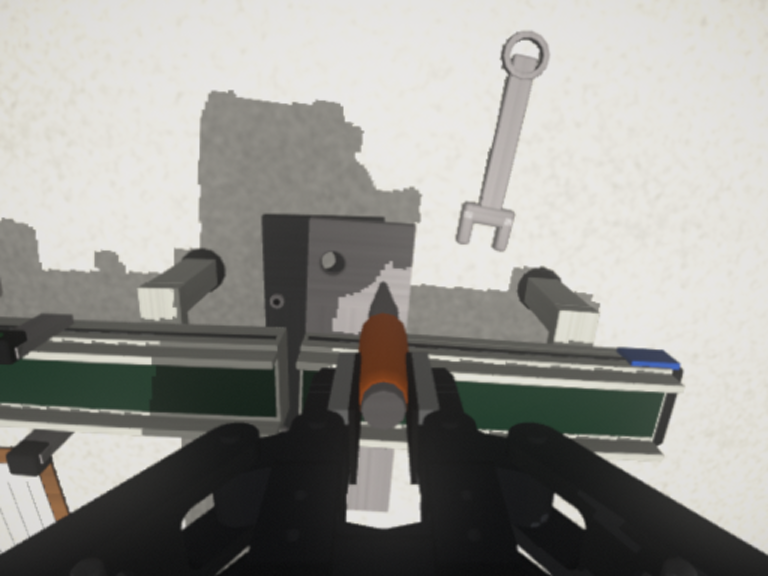

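Run:
```python
from h import *
s=get_state();p=read_camera('wrist');save(p,'w6',(165,140,275,220),7)
```

```text
(no output)
```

View pics/w6.png

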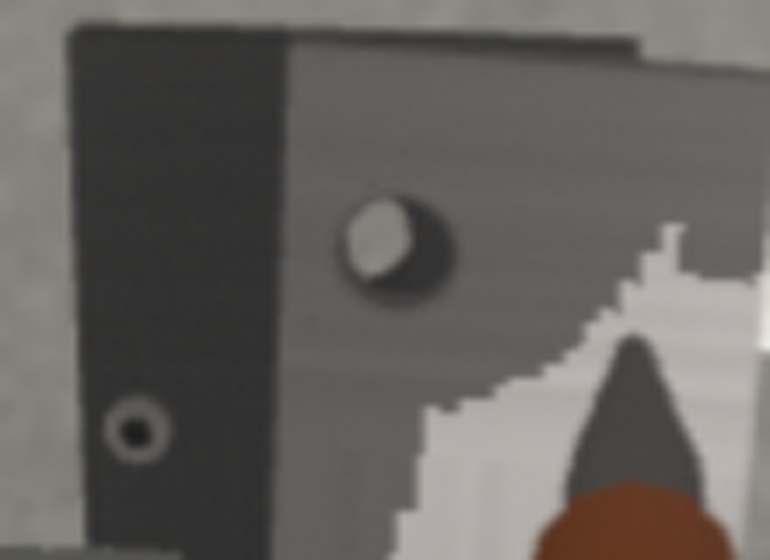

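Run:
```python
from h import *
s=get_state();p=read_camera('wrist')
f=lambda u,v,z:atz(p,np.array(165+(u)/7),np.array(140+v/7),z,s)
print('sec',f(397,249,.088));print('L,R,T,B',f(338,249,.088),f(457,249,.088),f(397,190,.088),f(397,308,.088))
r=f(412,240,.080);print('track right edge',r, 'track centre', r+np.array([-.007*np.sin(.11)*-1*-1,.007,0]))
C=cloud(p,s);print(C[200,210],C[165,215],C[178,190])
print(s['clock'])
```

```text
sec [0.5202138  0.12540936 0.088     ]
L,R,T,B [0.51919498 0.13252602 0.088     ] [0.52125002 0.11818167 0.088     ] [0.52750705 0.12625126 0.088     ] [0.51281332 0.12455823 0.088     ]
track right edge [0.51951545 0.12421991 0.08      ] track centre [0.518747   0.13121991 0.08      ]
[0.49712355 0.13299175 0.08838446] [0.52864378 0.13204221 0.08842654] [0.5123193  0.15317306 0.08128013]
6.55
```

Emit:
send_rows(
  deltas=[
    [[0,1.5,0,0,0,0],[0,3.1,-0.5,0,0,0],[0,3.1,-2,0,0,0],[0,3.1,-2.2,0,0,0],[0,3.1,-2.2,0,0,0],[0,3.1,-2.2,0,0,0]],
  ],
)

```text
clock: 7.2
tcp_pos: [0.5196, 0.1289, 0.1725]
orientation: [0.0, 0.997, 0.072, 0.0]
wrist_force: [-0.5, -0.2, -1.2]
finger_gap: 0.0139
```

Run:
```python
from h import *
s=get_state();p=read_camera('wrist');save(p,'w7',(200,150,310,230),7);print(s['tcp_pos'],s['wrist_force'])
t=np.array(s['tcp_pos'])+quatR(s['orientation'])@[0,0,.0764];print('tip',t,(proj(p,t,s)-[200,150])*7, (proj(p,[.5202,.1254,.088],s)-[200,150])*7,(proj(p,[.519,.1312,.08],s)-[200,150])*7)
```

```text
[0.51956005 0.1288562  0.17249327] [-0.52512069 -0.19392321 -1.15537916]
tip [0.51962196 0.1288586  0.09609329] [380.13338112 283.79528874] [411.42843119 262.40920414] [359.79037549 246.0509541 ]
```

View pics/w7.png

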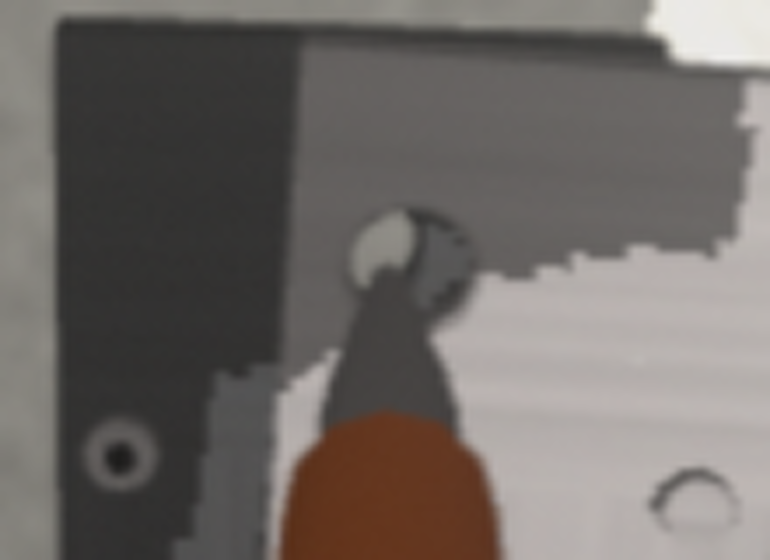

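Emit:
send_rows(
  deltas=[
    [[0,0,-0.7,0,0,0],[0,0,-1.3,0,0,0],[0,0,-1.8,0,0,0],[0,0,-2.0,0,0,0],[0,0,-2.0,0,0,0]],
  ],
)

```text
clock: 7.75
tcp_pos: [0.5188, 0.1287, 0.1512]
orientation: [0.0, 0.997, 0.072, -0.001]
wrist_force: [0.1, 0.4, -1.5]
finger_gap: 0.0143
```

Emit:
send_rows(
  deltas=[
    [[0,0.05,-0.4,0,0,0],[0,0.1,-0.8,0,0,0],[0,0.15,-1.2,0,0,0],[0,0.2,-1.6,0,0,0],[0,0.2,-1.6,0,0,0]],
  ],
)

```text
clock: 8.25
tcp_pos: [0.5191, 0.1305, 0.1355]
orientation: [0.0, 0.997, 0.072, -0.0]
wrist_force: [-0.4, -2.0, 0.1]
finger_gap: 0.0139
```

Emit:
send_rows(
  deltas=[
    [[0,0.03,-0.4,0,0,0],[0,0.06,-0.8,0,0,0],[0,0.08,-1.2,0,0,0],[0,0.08,-1.2,0,0,0]],
  ],
)

```text
clock: 8.65
tcp_pos: [0.5187, 0.1316, 0.1229]
orientation: [-0.0, 0.997, 0.072, -0.001]
wrist_force: [0.9, -3.5, -0.9]
finger_gap: 0.014
```

Emit:
send_rows(
  deltas=[
    [[0,0,-0.3,0,0,0],[0,0,-0.6,0,0,0],[0,0,-0.9,0,0,0],[0,0,-0.9,0,0,0]],
  ],
)

```text
clock: 9.05
tcp_pos: [0.5189, 0.1319, 0.1142]
orientation: [-0.0, 0.997, 0.072, -0.0]
wrist_force: [0.4, 0.3, 0.2]
finger_gap: 0.014
```

Emit:
send_rows(
  deltas=[
    [[0,0,-0.3,0,0,0],[0,0,-0.6,0,0,0],[0,0,-0.9,0,0,0],[0,0,-1.1,0,0,0],[0,0,-1.1,0,0,0],[0,0,-1.1,0,0,0]],
  ],
)

```text
clock: 9.65
tcp_pos: [0.5188, 0.1317, 0.1033]
orientation: [-0.0, 0.997, 0.072, -0.0]
wrist_force: [-0.1, 0.6, -1.2]
finger_gap: 0.0139
```

Emit:
send_rows(
  deltas=[
    [[0,0.05,0,0,0,0],[0,0.1,0,0,0,0],[0,0.1,0,0,0,0]],
  ],
)

```text
clock: 9.95
tcp_pos: [0.5189, 0.1321, 0.1034]
orientation: [0.001, 0.997, 0.072, -0.001]
wrist_force: [0.0, -0.4, -2.5]
finger_gap: 0.0134
```

Run:
```python
from h import *
s=get_state();p=read_camera('wrist');save(p,'w8',None,1.5);print(s['tcp_pos'],s['wrist_force'])
```

```text
[0.51887056 0.13213628 0.10335504] [ 0.02896185 -0.44607317 -2.50920185]
```

View pics/w8.png

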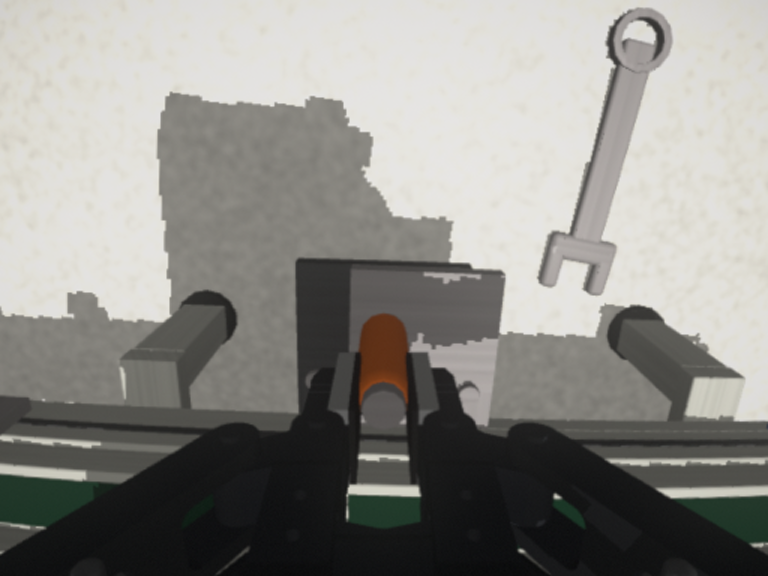

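Emit:
send_rows(
  deltas=[
    [[0,-0.05,1.5,0,0,0],[0,-0.05,4,0,0,0],[0,-0.05,7,0,0,0],[0,-0.05,10,0,0,0],[0,-0.05,13,0,0,0],[0,-1,14.5,0,0,0]],
  ],
)

```text
clock: 10.6
tcp_pos: [0.5201, 0.1233, 0.2517]
orientation: [-0.0, 0.997, 0.073, 0.002]
wrist_force: [0.7, -0.7, -1.1]
finger_gap: 0.0136
```

Run:
```python
from h import *
s=get_state();p=read_camera('wrist');save(p,'w9',(140,150,280,250),5.5);print(s['tcp_pos'],s['wrist_force'])
```

```text
[0.52012648 0.12333165 0.2517014 ] [ 0.72151036 -0.70567926 -1.09897682]
```

View pics/w9.png

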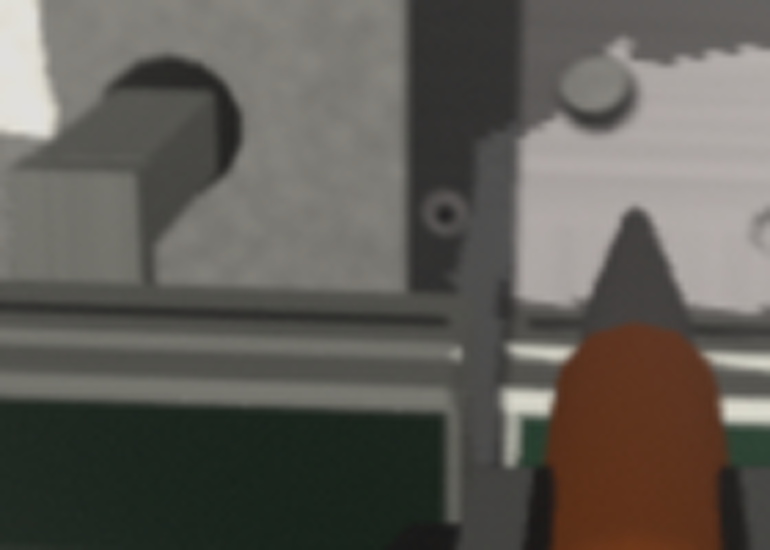

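Emit:
send_rows(
  deltas=[
    [[0,-4,0,0,0,0],[-1,-9,0,0,0,0],[-2,-14,0,0,0,0],[-3,-19,0,0,0,0],[-4,-24,0,0,0,0],[-5,-29,0,0,0,0],[-6,-34,0,0,0,0],[-7.1,-39,0,0,0,0],[-7.1,-43,0,0,0,0],[-7.1,-44.6,-2,0,0,0],[-7.1,-44.6,-4,0,0,0],[-7.1,-44.6,-5,0,0,0]],
  ],
)

```text
clock: 11.85
tcp_pos: [0.447, -0.3232, 0.1959]
orientation: [-0.002, 0.997, 0.071, -0.001]
wrist_force: [-0.2, 0.9, -1.0]
finger_gap: 0.0139
```

Emit:
send_rows(
  deltas=[
    [[0,0,0,0,0,0],[0,0,0,0,0,0],[0,0,0,0,0,0]],
  ],
)

```text
clock: 12.15
tcp_pos: [0.4489, -0.3232, 0.2]
orientation: [0.001, 0.997, 0.073, 0.001]
wrist_force: [1.2, -0.7, -0.8]
finger_gap: 0.0137
```

Run:
```python
from h import *
s=get_state();p=read_camera('wrist');save(p,'w10',None,1.5);print(s['tcp_pos'],s['orientation'],s['wrist_force'])
```

```text
[ 0.44888574 -0.32322583  0.1999891 ] [7.25772531e-04 9.97365156e-01 7.25385388e-02 6.16165369e-04] [ 1.17204562 -0.68677842 -0.81491311]
```

View pics/w10.png

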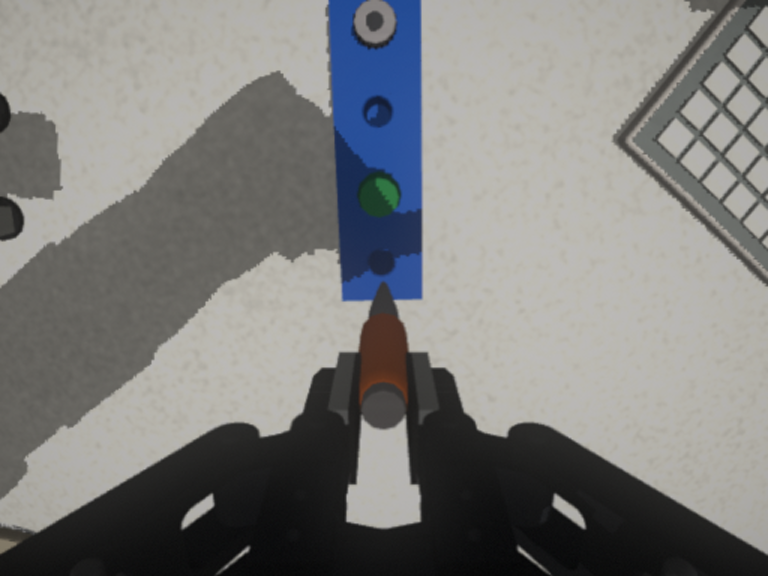

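Emit:
send_rows(
  deltas=[
    [[0,0.08,-2,0,0,0],[0,0.08,-4,0,0,0],[0,0.08,-5.5,0,0,0],[0,0.08,-7,0,0,0],[0,0.08,-9,0,0,0],[0,0.08,-10.5,0,0,0],[0,0.08,-11.4,0,0,0],[0,0.08,-11.4,0,0,0],[0,0.08,-11.4,0,0,0]],
  ],
)

```text
clock: 13.1
tcp_pos: [0.4487, -0.3229, 0.0856]
orientation: [0.001, 0.997, 0.072, 0.0]
wrist_force: [0.3, -0.5, -1.0]
finger_gap: 0.014
```

Emit:
send_rows(
  deltas=[
    [[0,0,0,0,0,0],[0,0,0,0,0,0],[0,0,0,0,0,0],[0,0,0,0,0,0],[0,0,0,0,0,0],[0,0,3,0,0,0],[0,0,7,0,0,0],[0,0,11,0,0,0],[3,0.5,11,0,0,0],[7,1,11,0,0,0],[7,1,11,0,0,0]],
  ],
  jaw=1,
)

```text
clock: 14.2
tcp_pos: [0.5219, -0.3123, 0.1945]
orientation: [0.0, 0.997, 0.073, 0.001]
wrist_force: [-0.6, -0.7, 0.3]
finger_gap: 0.0858
```

Run:
```python
from h import *
s=get_state();p=read_camera('wrist');save(p,'w11',None,1.5);print(s['tcp_pos'],s['orientation'],s['wrist_force'],s['finger_gap'])
```

```text
[ 0.5218578  -0.31234073  0.1945072 ] [4.03204513e-04 9.97301586e-01 7.34036920e-02 1.13238550e-03] [-0.62445207 -0.68823308  0.29670443] 0.08576405296698612
```

View pics/w11.png

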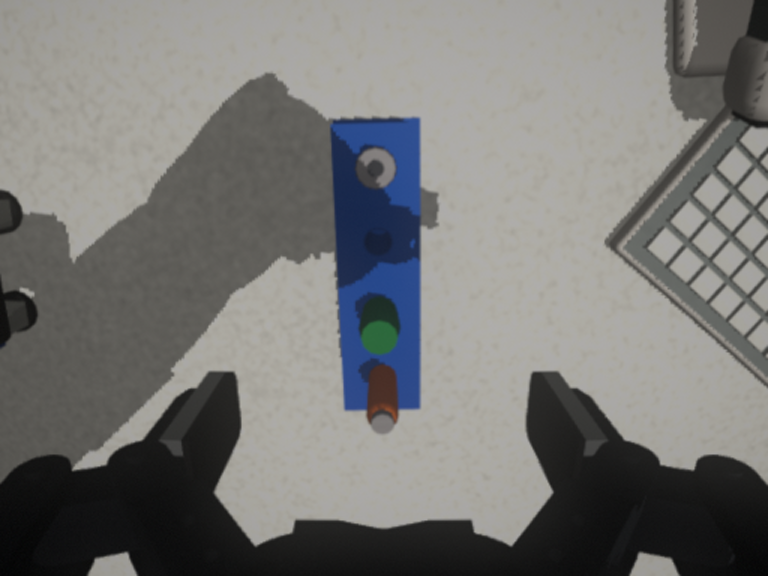

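Run:
```python
from h import *
s=get_state();p=read_camera('wrist')
f=lambda u,v,z:atz(p,u/1.5,v/1.5,z,s).round(4)
print(f(376,168.5,.094),f(382,423,.126),f(378,243,.076))
```

```text
[ 0.5759 -0.301   0.094 ] [ 0.4454 -0.3234  0.126 ] [ 0.5327 -0.3082  0.076 ]
```

Emit:
send_rows(
  deltas=[
    [[3,0.5,0,0,0,0],[5.6,1,-2,0,0,0],[5.6,1,-6,0,0,0],[5.6,1,-8,0,0,0],[5.6,1,-8,0,0,0],[5.6,1,-8,0,0,0]],
  ],
)

```text
clock: 14.9
tcp_pos: [0.5733, -0.3028, 0.1152]
orientation: [-0.0, 0.997, 0.072, -0.0]
wrist_force: [0.2, 0.0, 0.4]
finger_gap: 0.0856
```

Run:
```python
from h import *
s=get_state();p=read_camera('wrist');save(p,'w12',None,1.5);print(s['tcp_pos'],s['orientation'],s['wrist_force'],s['finger_gap'])
```

```text
[ 0.57330306 -0.30277114  0.11518872] [-1.85760063e-04  9.97428543e-01  7.16666511e-02 -3.97802488e-04] [0.15129445 0.03217161 0.39953643] 0.08555806923029441
```

View pics/w12.png

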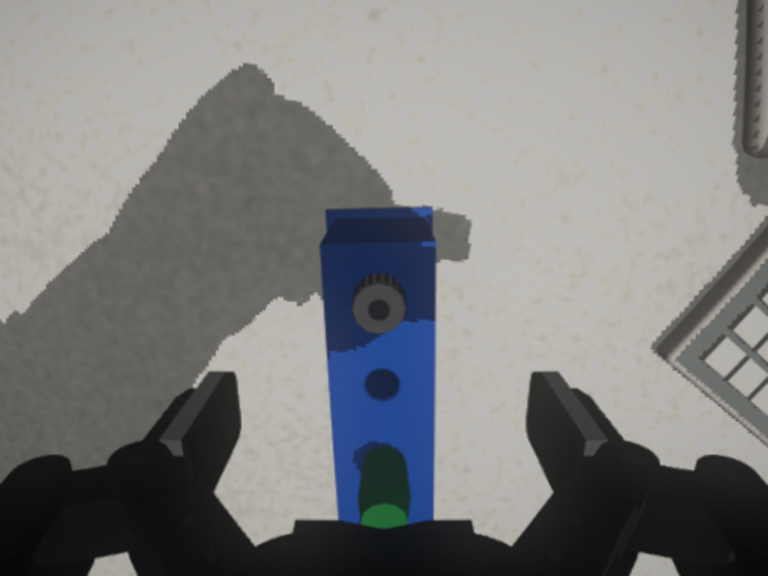

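Run:
```python
from h import *
s=get_state();p=read_camera('wrist')
X=atz(p,379/1.5,307/1.5,.094,s);print(X, quatR(s['orientation']).T@(X-s['tcp_pos']))
```

```text
[ 0.58143394 -0.30145511  0.094     ] [ 0.00746226 -0.00082592  0.02232283]
```

Emit:
send_rows(
  deltas=[
    [[0.7,0.1,0,0,0,0],[0.7,0.1,-1.5,0,0,0],[0.7,0.1,-3,0,0,0],[0.7,0.1,-3.5,0,0,0],[0.7,0.1,-3.5,0,0,0]],
  ],
)

```text
clock: 15.5
tcp_pos: [0.5813, -0.3015, 0.0798]
orientation: [-0.0, 0.997, 0.072, -0.0]
wrist_force: [0.3, 0.9, 0.7]
finger_gap: 0.0853
```

Run:
```python
from h import *
s=get_state();p=read_camera('wrist');save(p,'w13',None,1.5);print(s['tcp_pos'],s['orientation'],s['wrist_force'],s['finger_gap'])
for z in(.094,):
  c=np.array(s['tcp_pos']);c[2]=z;print(proj(p,c,s)*1.5)
```

```text
[ 0.5812719  -0.30146024  0.07977472] [-1.30773848e-04  9.97397988e-01  7.20917043e-02 -1.48492756e-04] [0.2720353  0.85637934 0.70910481] 0.08534590520124552
[380.67991229 363.72738735]
```

View pics/w13.png

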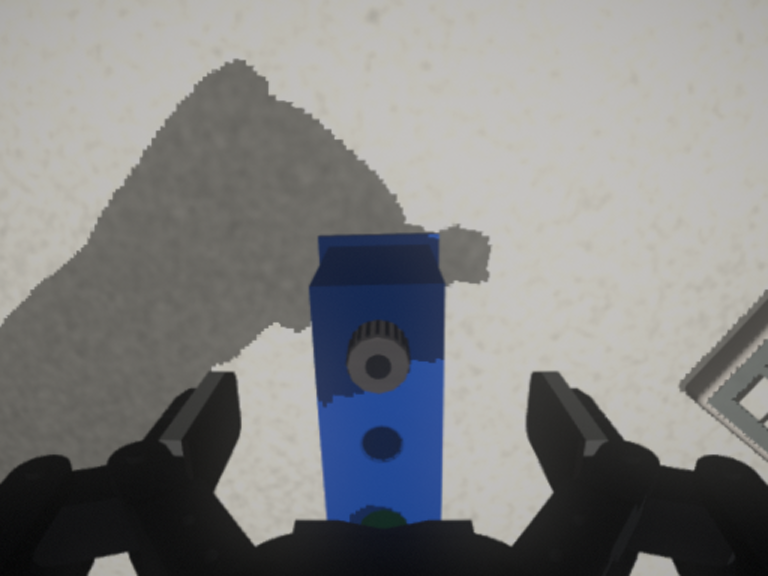

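Emit:
send_rows(
  deltas=[
    [[0,0,0,0,0,0],[0,0,0,0,0,0],[0,0,0,0,0,0],[0,0,0,0,0,0],[0,0,0,0,0,0],[0,0,0,0,0,0],[0,0,0,0,0,0],[0,0,0,0,0,0]],
  ],
  jaw=-1,
  force=60,
)

```text
clock: 16.35
tcp_pos: [0.5812, -0.3016, 0.0798]
orientation: [0.0, 0.997, 0.072, -0.0]
wrist_force: [0.1, 1.0, -0.4]
finger_gap: 0.0002
```

Emit:
send_rows(
  deltas=[
    [[0,0,2,0,0,0],[0,0,5,0,0,0],[0,0,9,0,0,0],[0,0,13,0,0,0],[0,0,16,0,0,0],[0,0,16,0,0,0]],
  ],
)

```text
clock: 16.95
tcp_pos: [0.5832, -0.3029, 0.2456]
orientation: [0.003, 0.997, 0.072, 0.004]
wrist_force: [0.4, -0.6, 0.0]
finger_gap: -0.0001
```

Run:
```python
from h import *
s=get_state();p=read_camera('wrist');save(p,'w14',None,1.5);print(s['tcp_pos'],s['orientation'],s['wrist_force'],s['finger_gap'])
for z in(.014,.054):
  c=np.array(s['tcp_pos'])+quatR(s['orientation'])@[0,0,z-.0];print(proj(p,c,s)*1.5)
```

```text
[ 0.58321064 -0.30294318  0.24561107] [0.00292523 0.99738959 0.0720579  0.00362173] [ 0.36085501 -0.62363631  0.01450534] -8.62655448883274e-05
[380.99166191 332.07141869]
[381.31179134 299.70059805]
```

View pics/w14.png

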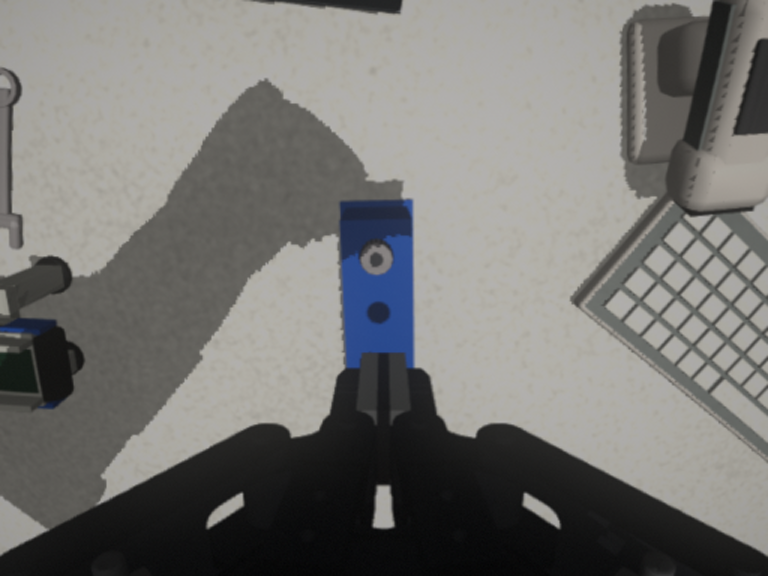

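Run:
```python
from h import *
s=get_state();p=read_camera('wrist');C=cloud(p,s)
save(p,'w15',(210,120,300,260),5)
print(s['clock'],s['tcp_pos'])
u,v=376//1.5,258//1.5
print(C[168:177:1,251][:, :].round(4)); print('stand',C[190,235],C[195,262],'hole',C[208,252], C[180,252])
for z in(.076,.094):print(atz(p,376/1.5,258/1.5,z,s))
for n in('scene','top'):
  q=read_camera(n);save(q,n+'15',(90,150,130,270) if n=='scene' else (330,150,390,240),5)
```

```text
17.0 [ 0.58250015 -0.30247529  0.24272491]
[[ 0.5832 -0.2995  0.0916]
 [ 0.5823 -0.2996  0.092 ]
 [ 0.581  -0.2998  0.0909]
 [ 0.5803 -0.2999  0.0919]
 [ 0.579  -0.3001  0.0907]
 [ 0.578  -0.3002  0.0906]
 [ 0.5771 -0.3003  0.0911]
 [ 0.5761 -0.3005  0.0913]
 [ 0.575  -0.3006  0.0907]]
stand [ 0.55253234 -0.28645254  0.07143031] [ 0.55139056 -0.31565657  0.07233015] hole [ 0.52758207 -0.30815273  0.05043628] [ 0.57102797 -0.30219927  0.09062252]
[ 0.57545897 -0.30009422  0.076     ]
[ 0.57973053 -0.29966344  0.094     ]
```

View pics/w15.png

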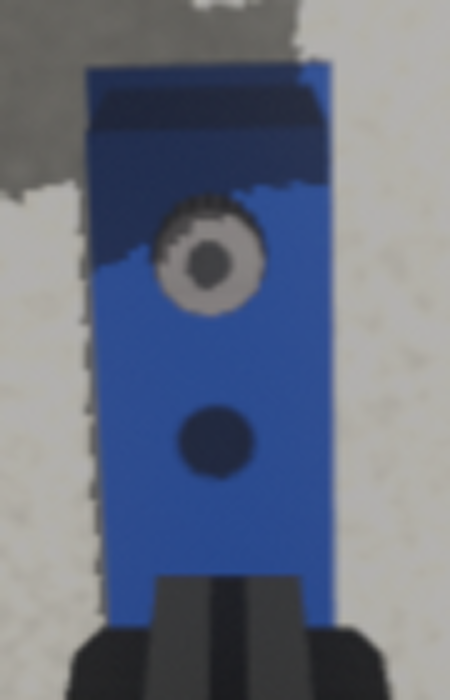

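View pics/scene15.png

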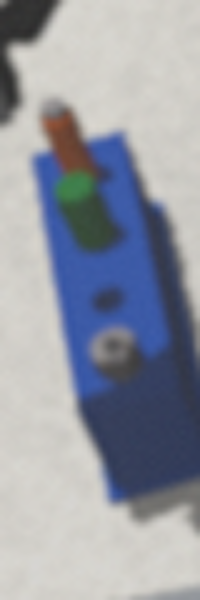

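Emit:
send_rows(
  deltas=[
    [[0,0,0,0,0,0],[0,0,0,0,0,0],[0,0,0,0,0,0],[0,0,0,0,0,0],[0,0,-4,0,0,0],[0,0,-8,0,0,0],[0,0,-12,0,0,0],[0,0,-15,0,0,0],[0,0,-15.5,0,0,0],[0,0,-15.5,0,0,0],[0,0,-15.5,0,0,0]],
  ],
  jaw=1,
)

```text
clock: 18.25
tcp_pos: [0.5824, -0.3024, 0.0869]
orientation: [0.001, 0.997, 0.072, 0.001]
wrist_force: [0.5, -1.3, 0.2]
finger_gap: 0.0854
```

Run:
```python
from h import *
s=get_state();p=read_camera('wrist');save(p,'w16',None,1.5);print(s['tcp_pos'],s['orientation'],s['wrist_force'],s['finger_gap'])
c=np.array(s['tcp_pos']);c[2]=.094;print(proj(p,c,s)*1.5)
```

```text
[ 0.58241764 -0.30240057  0.08690344] [0.00101253 0.99739899 0.07206117 0.00119377] [ 0.50086728 -1.26880639  0.15201735] 0.08542011078793717
[380.81913239 354.77115354]
```

View pics/w16.png

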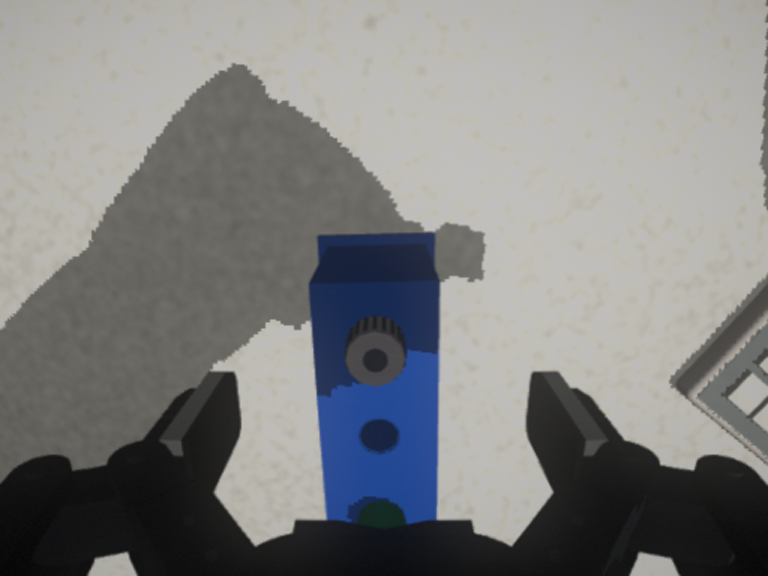

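Emit:
send_rows(
  deltas=[
    [[-0.1,0.1,-0.6,0,0,0],[-0.1,0.1,-1.15,0,0,0],[-0.1,0.1,-1.15,0,0,0],[-0.1,0.1,-1.15,0,0,0],[-0.1,0.1,-1.15,0,0,0],[-0.1,0.1,-1.15,0,0,0]],
  ],
  jaw=-0.3,
)

```text
clock: 18.9
tcp_pos: [0.5803, -0.3007, 0.0735]
orientation: [0.0, 0.997, 0.072, 0.0]
wrist_force: [0.1, 0.5, -0.6]
finger_gap: 0.0296
```

Run:
```python
from h import *
s=get_state();p=read_camera('wrist');save(p,'w17',(150,150,360,330),3.8);print(s['tcp_pos'],s['orientation'],s['wrist_force'],s['finger_gap'])
C=cloud(p,s);
for r in range(222,280,6): print(r,C[r,200:310:8,2].round(3))
```

```text
[ 0.58033198 -0.30071508  0.07349425] [1.33476759e-04 9.97402298e-01 7.20321025e-02 1.17316186e-04] [ 0.08249631  0.48652379 -0.63098414] 0.029618189422001426
222 [0.002 0.073 0.073 0.073 0.071 0.079 0.081 0.083 0.08  0.073 0.072 0.072
 0.073 0.   ]
228 [-0.     0.072  0.073  0.072  0.073  0.087  0.089  0.09   0.088  0.076
  0.073  0.073  0.072  0.002]
234 [-0.     0.001  0.073  0.073  0.073  0.09   0.091  0.09   0.09   0.088
  0.073  0.072  0.073  0.001]
240 [0.002 0.107 0.107 0.071 0.088 0.091 0.09  0.09  0.09  0.091 0.073 0.101
 0.107 0.001]
246 [0.106 0.113 0.113 0.073 0.091 0.09  0.091 0.092 0.091 0.09  0.072 0.101
 0.113 0.113]
252 [0.111 0.12  0.119 0.097 0.072 0.09  0.093 0.091 0.091 0.091 0.073 0.102
 0.119 0.118]
258 [0.117 0.123 0.123 0.1   0.073 0.09  0.09  0.09  0.091 0.074 0.072 0.103
 0.124 0.124]
264 [0.128 0.128 0.129 0.099 0.073 0.072 0.091 0.091 0.091 0.073 0.073 0.103
 0.128 0.129]
270 [0.132 0.133 0.129 0.101 0.072 0.072 0.072 0.072 0.073 0.073 0.072 0.108
 0.133 0.133]
276 [0.138 0.136 0.13  0.101 0.073 0.072 0.072 0.074 0.073 0.073 0.073 0.11
 0.136 0.135]
```

View pics/w17.png

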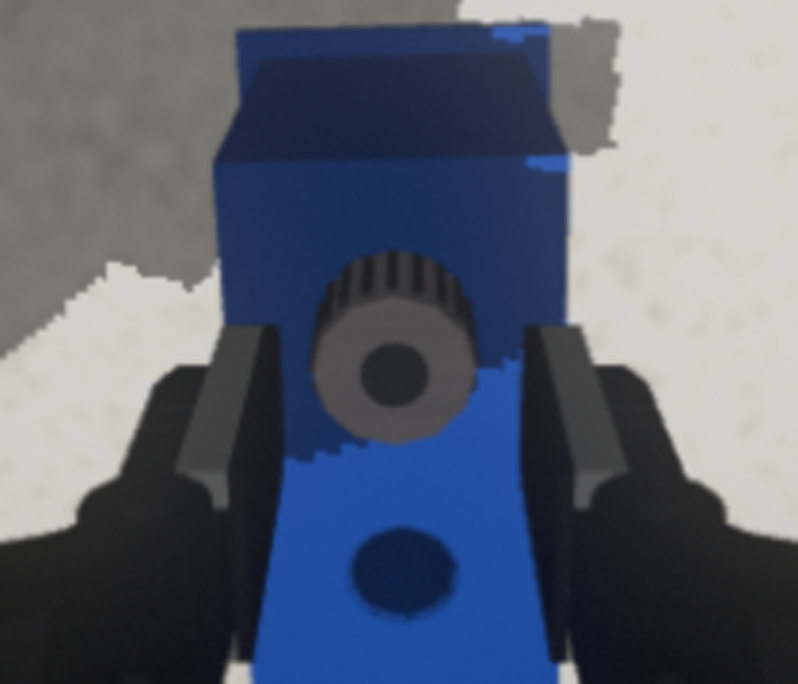

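Run:
```python
from h import *
s=get_state();p=read_camera('wrist');C=cloud(p,s);R=quatR(s['orientation']);T=(C-s['tcp_pos'])@R
for c in (202,206,210,214,218,222,226,288,292,296,300,304,308):
  print(c,[tuple((T[r,c]*1000).round(0)) for r in range(228,262,4)])
```

```text
202 [(np.float64(-30.0), np.float64(-41.0), np.float64(73.0)), (np.float64(-33.0), np.float64(-41.0), np.float64(73.0)), (np.float64(-37.0), np.float64(-41.0), np.float64(73.0)), (np.float64(-40.0), np.float64(-41.0), np.float64(72.0)), (np.float64(-43.0), np.float64(-42.0), np.float64(72.0)), (np.float64(6.0), np.float64(-23.0), np.float64(-33.0)), (np.float64(6.0), np.float64(-22.0), np.float64(-37.0)), (np.float64(11.0), np.float64(-20.0), np.float64(-49.0)), (np.float64(10.0), np.float64(-20.0), np.float64(-52.0))]
206 [(np.float64(-30.0), np.float64(-38.0), np.float64(73.0)), (np.float64(-33.0), np.float64(-38.0), np.float64(73.0)), (np.float64(-36.0), np.float64(-38.0), np.float64(73.0)), (np.float64(-40.0), np.float64(-38.0), np.float64(73.0)), (np.float64(11.0), np.float64(-20.0), np.float64(-38.0)), (np.float64(11.0), np.float64(-20.0), np.float64(-42.0)), (np.float64(10.0), np.float64(-20.0), np.float64(-44.0)), (np.float64(11.0), np.float64(-19.0), np.float64(-49.0)), (np.float64(11.0), np.float64(-18.0), np.float64(-53.0))]
210 [(np.float64(1.0), np.float64(-24.0), np.flo
[... 4929 characters left out ...]
at64(-42.0)), (np.float64(11.0), np.float64(21.0), np.float64(-45.0)), (np.float64(11.0), np.float64(20.0), np.float64(-49.0)), (np.float64(11.0), np.float64(20.0), np.float64(-52.0))]
308 [(np.float64(-30.0), np.float64(42.0), np.float64(73.0)), (np.float64(-33.0), np.float64(42.0), np.float64(73.0)), (np.float64(-36.0), np.float64(42.0), np.float64(72.0)), (np.float64(-40.0), np.float64(43.0), np.float64(72.0)), (np.float64(-43.0), np.float64(43.0), np.float64(73.0)), (np.float64(7.0), np.float64(24.0), np.float64(-34.0)), (np.float64(6.0), np.float64(24.0), np.float64(-37.0)), (np.float64(10.0), np.float64(22.0), np.float64(-48.0)), (np.float64(11.0), np.float64(21.0), np.float64(-53.0))]
```

Emit:
send_rows(
  deltas=[
    [[0,0,0,0,0,0],[0,0,0,0,0,0],[0,0,-0.5,0,0,0],[0,0,-1.0,0,0,0],[0,0,-1.5,0,0,0],[0,0,-1.9,0,0,0],[0,0,-1.9,0,0,0],[0,0,-1.9,0,0,0]],
  ],
  jaw=-0.1,
)

```text
clock: 19.8
tcp_pos: [0.5801, -0.3005, 0.0541]
orientation: [-0.0, 0.997, 0.072, -0.0]
wrist_force: [-0.0, 0.5, 0.3]
finger_gap: 0.0385
```

Run:
```python
from h import *
s=get_state();p=read_camera('wrist');save(p,'w18',(150,150,360,330),3.8);print(s['tcp_pos'],s['orientation'],s['wrist_force'],s['finger_gap'])
C=cloud(p,s);R=quatR(s['orientation']);T=(C-s['tcp_pos'])@R
m=(abs(T[...,0]-10.5e-3)<2e-3)&(T[...,2]<-.015)&(T[...,2]>-.06);m[:225]=0
print((np.percentile(T[m][:,2],[0.5,2,10])*1000), (np.percentile(T[m][:,2],[90,98,99.5])*1000),np.abs(T[m][:,1]).min())
```

```text
[ 0.58011627 -0.30054261  0.05409846] [-8.16734976e-05  9.97400065e-01  7.20630185e-02 -1.55702235e-04] [-0.015799    0.49700166  0.3336572 ] 0.03850795267213003
[-59.76791634 -59.233402   -55.69733575] [-18.40398417 -17.77890678 -17.36550729] 0.0001294064510844178
```

View pics/w18.png

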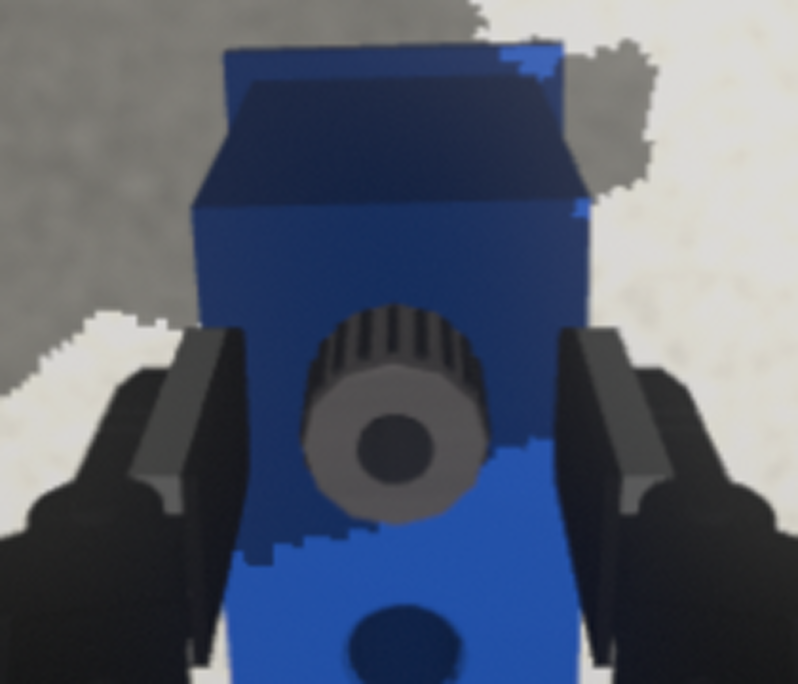

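Run:
```python
from h import *
s=get_state();p=read_camera('wrist');C=cloud(p,s);R=quatR(s['orientation']);T=(C-s['tcp_pos'])@R
print('head',(T[262:275:3,246:262:5]*1000).round(0).tolist(), C[268,254])
print('R pad',[(T[r,c]*1000).round(0).tolist() for r,c in((239,306),(238,308),(244,310),(260,316),(272,320))])
print('stand',(T[225:240:5,235]*1000).round(1).tolist(),C[225,235])
```

```text
head [[[1.0, -3.0, -37.0], [1.0, -1.0, -36.0], [2.0, 1.0, -37.0], [2.0, 3.0, -38.0]], [[-0.0, -3.0, -37.0], [0.0, -1.0, -37.0], [-0.0, 1.0, -36.0], [-0.0, 3.0, -37.0]], [[-1.0, -3.0, -38.0], [-2.0, -1.0, -36.0], [-2.0, 1.0, -36.0], [-1.0, 3.0, -38.0]], [[-3.0, -3.0, -37.0], [-3.0, -1.0, -37.0], [-3.0, 1.0, -38.0], [-3.0, 3.0, -37.0]], [[-5.0, -3.0, -37.0], [-5.0, -1.0, -37.0], [-4.0, 1.0, -37.0], [-5.0, 3.0, -37.0]]] [ 0.57858807 -0.30109712  0.09085046]
R pad [[11.0, 23.0, -33.0], [11.0, 24.0, -32.0], [11.0, 24.0, -38.0], [11.0, 24.0, -52.0], [11.0, 24.0, -61.0]]
stand [[11.1, -9.1, -17.9], [8.8, -9.1, -18.8], [6.2, -9.1, -18.8]] [ 0.58996051 -0.29008833  0.07225274]
```

Emit:
send_rows(
  deltas=[
    [[0,0,-0.4,0,0,0],[0,0,-0.7,0,0,0],[0,0,-0.7,0,0,0],[0,0,-0.7,0,0,0],[0,0,-0.7,0,0,0],[0,0,-0.7,0,0,0],[0,0,-0.7,0,0,0]],
  ],
  jaw=-1,
  force=60,
)

```text
clock: 20.6
tcp_pos: [0.5808, -0.301, 0.0501]
orientation: [0.001, 0.997, 0.072, 0.001]
wrist_force: [-3.7, 3.1, 14.7]
finger_gap: 0.0196
```

Run:
```python
from h import *
s=get_state();p=read_camera('wrist');save(p,'w19',(150,150,360,330),3.8);print(s['tcp_pos'],s['orientation'],s['wrist_force'],s['finger_gap'])
```

```text
[ 0.58081592 -0.30097488  0.05014908] [9.58460134e-04 9.97395939e-01 7.21056486e-02 1.09441026e-03] [-3.73857696  3.07589278 14.6904978 ] 0.019627957045918
```

View pics/w19.png

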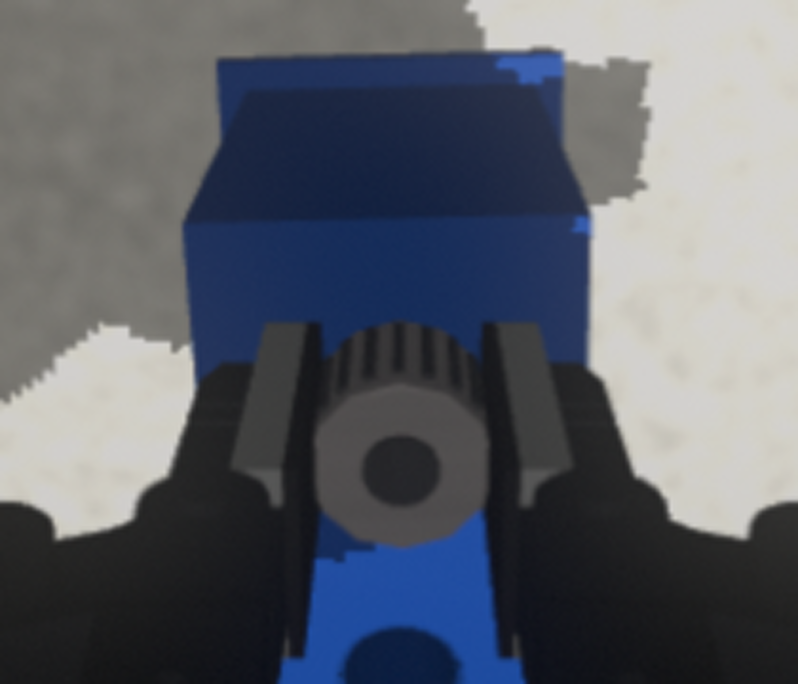

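Emit:
send_rows(
  deltas=[
    [[0,0,0.5,0,0,0],[0,0,2,0,0,0],[0,0,5,0,0,0],[0,0,9,0,0,0],[0,0,13,0,0,0],[0,0,16,0,0,0],[0,0,18,0,0,0],[0,0,18,0,0,0],[0,0,18,0,0,0]],
  ],
)

```text
clock: 21.55
tcp_pos: [0.5802, -0.3006, 0.2265]
orientation: [-0.0, 0.997, 0.072, -0.0]
wrist_force: [-0.2, -0.4, -1.4]
finger_gap: 0.0195
```

Run:
```python
from h import *
s=get_state();p=read_camera('wrist');save(p,'w20',None,1.5);print(s['tcp_pos'],s['orientation'],s['wrist_force'],s['finger_gap'])
C=cloud(p,s);R=quatR(s['orientation']);T=(C-s['tcp_pos'])@R
print((T[262:280:4,250:260:4]*1000).round(0).tolist())
```

```text
[ 0.58022212 -0.3006225   0.2264964 ] [-4.27382999e-05  9.97400197e-01  7.20612967e-02 -1.20563795e-04] [-0.23763554 -0.35562716 -1.39934565] 0.019549874357812167
[[[4.0, -1.0, -41.0], [3.0, 0.0, -40.0], [3.0, 2.0, -40.0]], [[2.0, -1.0, -41.0], [2.0, 0.0, -42.0], [2.0, 2.0, -40.0]], [[-0.0, -2.0, -40.0], [-0.0, 0.0, -41.0], [-0.0, 2.0, -41.0]], [[-2.0, -2.0, -41.0], [-2.0, 0.0, -41.0], [-2.0, 2.0, -41.0]], [[-4.0, -2.0, -42.0], [-5.0, 0.0, -40.0], [-4.0, 2.0, -42.0]]]
```

View pics/w20.png

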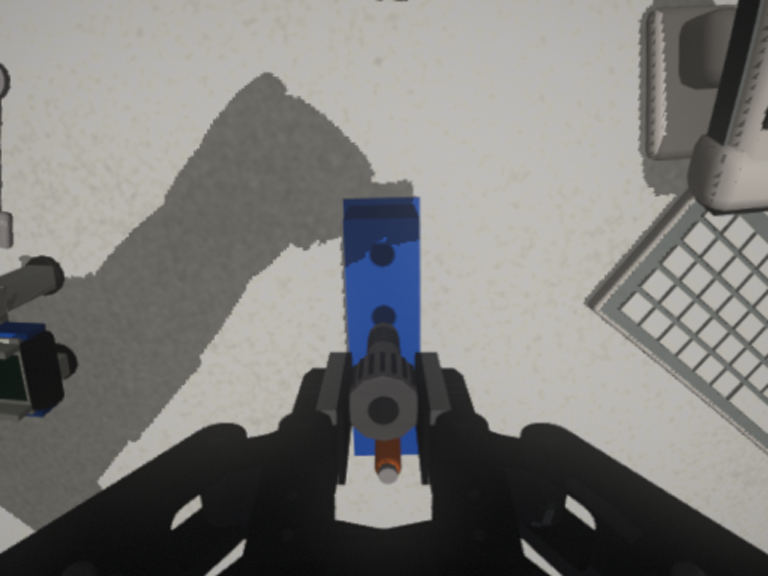

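Emit:
send_rows(
  deltas=[
    [[0,4,1,0,0,0],[-0.5,9,2,0,0,0],[-1,14,2,0,0,0],[-2,19,2,0,0,0],[-3,24,2,0,0,0],[-4,29,2,0,0,0],[-5,34,2,0,0,0],[-6,39,2,0,0,0],[-6.1,42,0,0,0,0],[-6.1,43,-4,0,0,0],[-6.1,43,-7,0,0,0],[-6.1,43,-8,0,0,0]],
  ],
)

```text
clock: 22.8
tcp_pos: [0.5152, 0.1298, 0.1421]
orientation: [0.0, 0.997, 0.073, -0.005]
wrist_force: [-1.1, -0.4, -1.1]
finger_gap: 0.0197
```

Emit:
send_rows(
  deltas=[
    [[0,0,0,0,0,0],[0,0,0,0,0,0],[0,0,0,0,0,0]],
  ],
)

```text
clock: 23.1
tcp_pos: [0.5205, 0.129, 0.1489]
orientation: [0.0, 0.997, 0.072, 0.001]
wrist_force: [-0.4, -1.3, -0.2]
finger_gap: 0.0193
```

Run:
```python
from h import *
s=get_state();p=read_camera('wrist');save(p,'w21',(180,140,340,260),5);print(s['tcp_pos'],s['orientation'],s['wrist_force'],s['finger_gap'])
for X in ([.5189,.1319,.088],[.5189,.1319,.080]): print((proj(p,X,s)-[180,140])*5)
c=np.array(s['tcp_pos'])-[0,0,.014];print(c,(proj(p,c,s)-[180,140])*5)
```

```text
[0.52050681 0.12901894 0.14886466] [2.72195172e-05 9.97431468e-01 7.16150171e-02 1.32471878e-03] [-0.40676612 -1.26897391 -0.22901701] 0.01928500349994917
[349.79095147 292.75838437]
[350.60413957 276.1083216 ]
[0.52050681 0.12901894 0.13486466] [369.97374591 407.17377517]
```

View pics/w21.png

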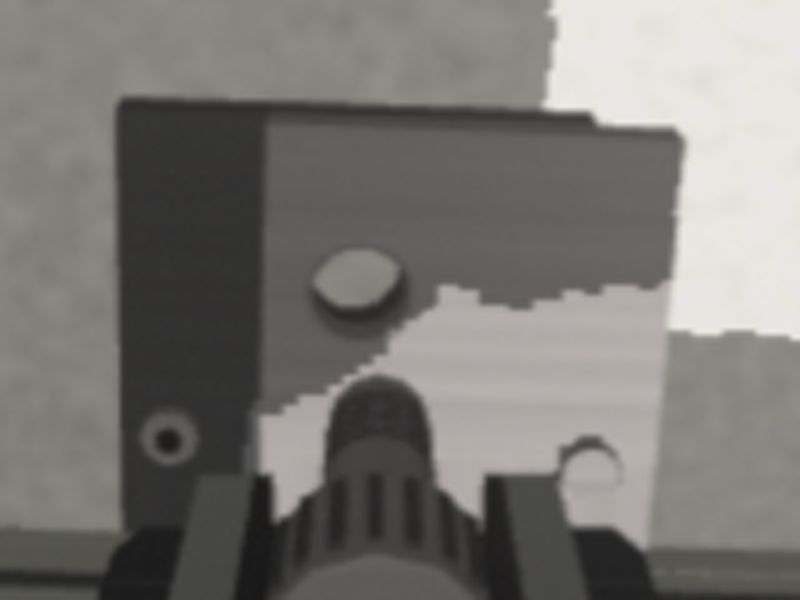

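Emit:
send_rows(
  deltas=[
    [[-0.16,0.28,-1,0,0,0],[-0.16,0.28,-3,0,0,0],[-0.16,0.28,-3.8,0,0,0],[-0.16,0.28,-3.8,0,0,0],[-0.16,0.28,-3.8,0,0,0]],
  ],
)

```text
clock: 23.65
tcp_pos: [0.5177, 0.1322, 0.1096]
orientation: [0.0, 0.997, 0.072, 0.0]
wrist_force: [0.8, 0.1, -0.7]
finger_gap: 0.0198
```

Run:
```python
from h import *
s=get_state();p=read_camera('wrist');save(p,'w22',(180,140,340,260),5);print(s['tcp_pos'],s['orientation'],s['wrist_force'],s['finger_gap'])
for X in ([.5189,.1319,.088],[.5189,.1319,.080]): print((proj(p,X,s)-[180,140])*5)
c=np.array(s['tcp_pos'])-[0,0,.014];print(c,(proj(p,c,s)-[180,140])*5)
```

```text
[0.51768621 0.13218017 0.10955505] [4.61797582e-05 9.97405505e-01 7.19878913e-02 2.61401059e-06] [ 0.83295084  0.10066136 -0.678128  ] 0.019824911630740655
[373.92923404 374.43968593]
[374.01651176 351.60068571]
[0.51768621 0.13218017 0.09555505] [369.99492748 406.86558873]
```

View pics/w22.png

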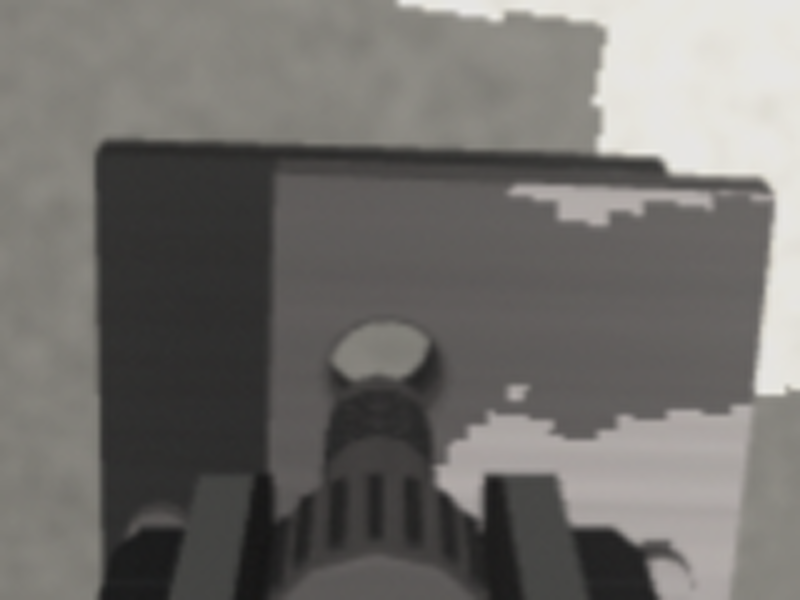

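Emit:
send_rows(
  deltas=[
    [[0.12,-0.05,0,0,0,0],[0.12,-0.05,-0.6,0,0,0],[0.12,-0.05,-1.2,0,0,0],[0.12,-0.05,-1.8,0,0,0],[0.12,-0.05,-1.8,0,0,0]],
  ],
)

```text
clock: 24.2
tcp_pos: [0.519, 0.1319, 0.0905]
orientation: [-0.0, 0.997, 0.072, 0.0]
wrist_force: [2.5, 1.5, -3.7]
finger_gap: 0.0201
```

Emit:
send_rows(
  deltas=[
    [[0,0,-0.5,0,0,0],[0,0,-1,0,0,0],[0,0,-1.5,0,0,0],[0,0,-1.8,0,0,0],[0,0,-1.8,0,0,0]],
  ],
)

```text
clock: 24.7
tcp_pos: [0.5193, 0.1319, 0.073]
orientation: [-0.0, 0.997, 0.072, 0.0]
wrist_force: [4.3, 3.8, -3.2]
finger_gap: 0.0194
```

Emit:
send_rows(
  deltas=[
    [[0.05,0.03,0,0,0,0],[0.05,0.03,-0.3,0,0,0],[0.05,0.03,-0.6,0,0,0],[0.05,0.03,-0.8,0,0,0],[0.05,0.03,-0.8,0,0,0]],
  ],
)

```text
clock: 25.2
tcp_pos: [0.5198, 0.1321, 0.0662]
orientation: [0.0, 0.997, 0.072, 0.001]
wrist_force: [0.9, 1.9, 6.9]
finger_gap: 0.0195
```

Run:
```python
from h import *
s=get_state();p=read_camera('wrist');save(p,'w23',(150,180,360,320),3.8);print(s['tcp_pos'],s['wrist_force'],s['finger_gap'])
C=cloud(p,s);R=quatR(s['orientation']);T=(C-s['tcp_pos'])@R
print((T[262:280:8,250:260:4]*1000).round(0).tolist(),C[272,254],C[215,260],C[225,290])
```

```text
[0.51976005 0.13206322 0.06620421] [0.88116185 1.88096162 6.85609206] 0.019532832033942172
[[[4.0, -1.0, -41.0], [4.0, 0.0, -41.0], [3.0, 2.0, -40.0]], [[-0.0, -2.0, -41.0], [0.0, 0.0, -42.0], [-0.0, 2.0, -40.0]], [[-5.0, -2.0, -40.0], [-4.0, 0.0, -41.0], [-4.0, 2.0, -41.0]]] [0.51880249 0.13172591 0.10745434] [0.53826286 0.13178592 0.08938028] [0.53476014 0.11690933 0.08797217]
```

View pics/w23.png

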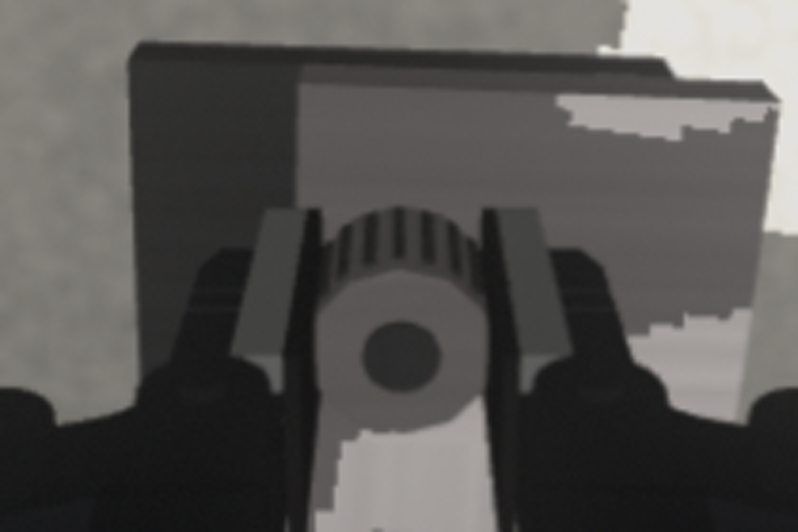

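Emit:
send_rows(
  deltas=[
    [[0,0,-0.1,0,0,0],[0,0,-0.2,0,0,0],[0,0,-0.2,0,0,0]],
  ],
)

```text
clock: 25.55
tcp_pos: [0.5199, 0.1321, 0.0661]
orientation: [0.0, 0.997, 0.072, 0.001]
wrist_force: [-3.1, 1.4, 19.7]
finger_gap: 0.019
```

Emit:
send_rows(
  deltas=[
    [[0,0,0.2,0,0,0],[0,0,0.2,0,0,0],[0,0,0.2,0,0,0],[0,0,0.2,0,0,0],[0,0,0.5,0,0,0],[0,0,1.5,0,0,0],[0,0,4,0,0,0],[0,0,8,0,0,0],[0,0,12,0,0,0],[-3,0,12,0,0,0],[-3,0,12,0,0,0],[-3,0,12,0,0,0]],
  ],
  jaw=0.5,
)

```text
clock: 26.75
tcp_pos: [0.4892, 0.132, 0.1841]
orientation: [0.0, 0.997, 0.072, 0.001]
wrist_force: [0.1, 0.5, -0.2]
finger_gap: 0.0644
```

Run:
```python
from h import *
s=get_state();p=read_camera('wrist');save(p,'w24',None,1.5);print(s['tcp_pos'],s['wrist_force'],s['finger_gap'])
d=find_in(p,'bolt_head');print(d[:2]);C=cloud(p,s)
b=silhouettes(p,'bolt_head')
if b:
  P=C[b[0]['mask']];print(np.percentile(P,[10,50,90],axis=0))
```

```text
[0.48920057 0.13203083 0.18412485] [ 0.11596192  0.54805416 -0.1814097 ] 0.06440945072412813
[{'box': [263.7, 153.3, 30.4, 33.8], 'conf': 0.92}]
[[0.511922   0.12362982 0.10122653]
 [0.52009637 0.13124909 0.10652256]
 [0.5279878  0.13911172 0.10759009]]
```

View pics/w24.png

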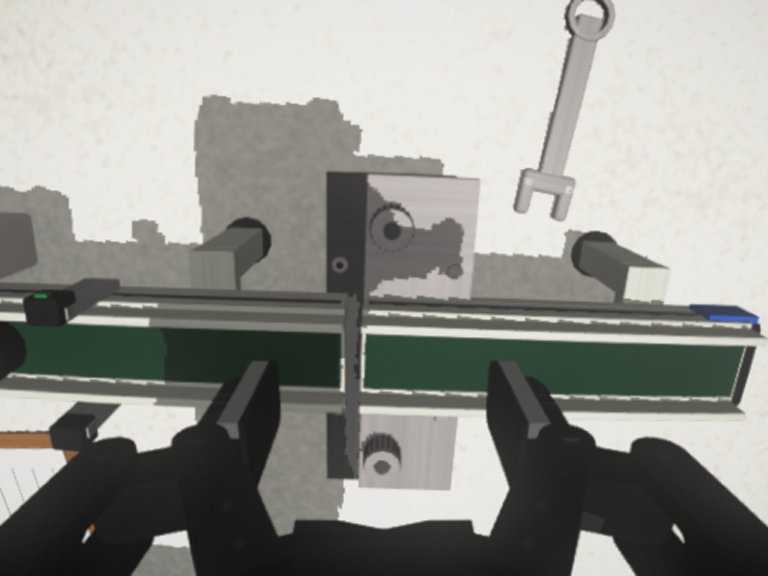

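Run:
```python
from h import *
s=get_state();p=read_camera('wrist');C=cloud(p,s);save(p,'w25',(210,100,330,210),6)
v,u=np.mgrid[0:384,0:512];r=np.hypot(u-391/1.5,v-231/1.5)
A=C[(r<11)&(r>6)];print('top',np.median(A,0),A[:,2].std())
for q in((200-80,300),(150,300),(135,290),(185,265),(195,290),(130,250)):print(q,np.median(C[q[0]-2:q[0]+3,q[1]-2:q[1]+3].reshape(-1,3),0))
# plane fit of head top
a=np.c_[A[:,:2],np.ones(len(A))];print('tilt',np.linalg.lstsq(a,A[:,2],rcond=None)[0][:2])
q=read_camera('scene');save(q,'scene25',None,1.5)
```

```text
top [0.51836921 0.1313522  0.10665137] 0.01489424322590103
(120, 300) [0.54597227 0.10385889 0.08850579]
(150, 300) [0.52264919 0.09997897 0.08880679]
(135, 290) [0.5333655  0.10998552 0.0885811 ]
(185, 265) [0.49016474 0.12323262 0.08840706]
(195, 290) [0.48476109 0.1015251  0.08875613]
(130, 250) [0.53268185 0.14158227 0.0886367 ]
tilt [1.40138004 0.32546553]
```

View pics/w25.png

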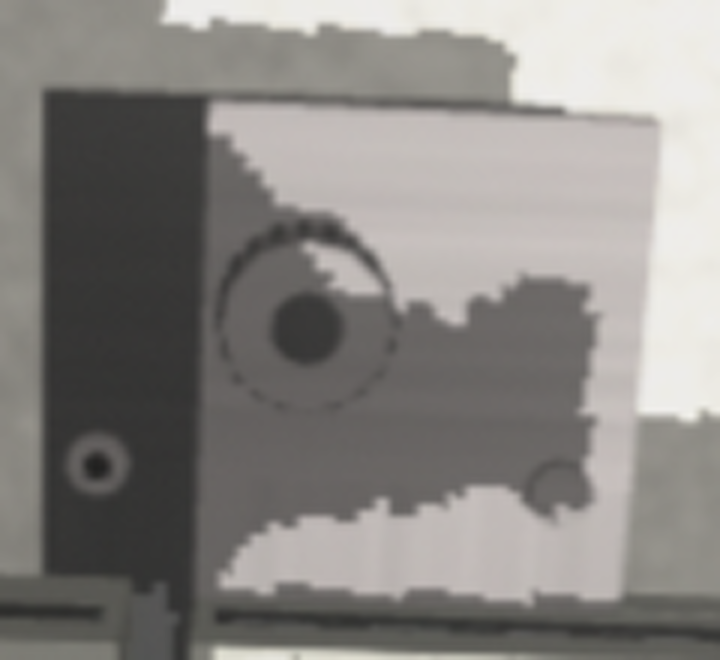

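View pics/scene25.png

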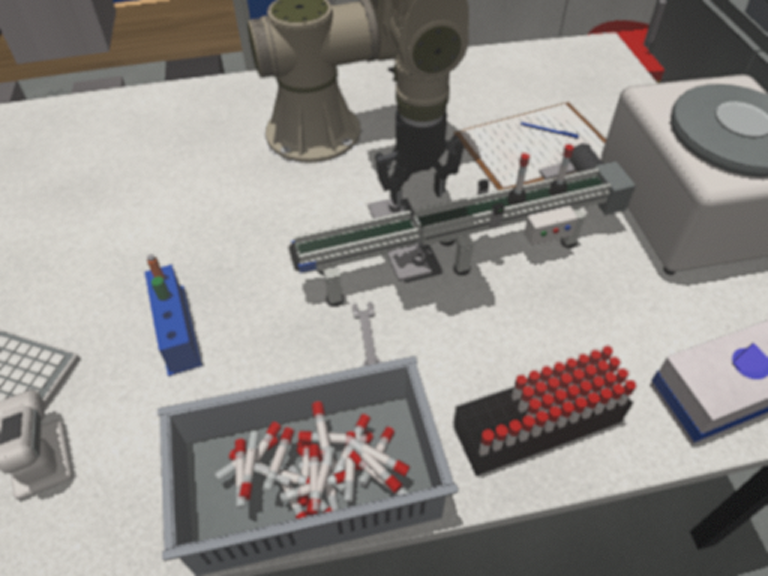

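Run:
```python
from h import *
s=get_state();print(s['clock'],s['wrist_force'],abs(s['qvel']).max());print(hand_in())
```

```text
27.0 [-0.61269045 -0.41481477  0.18370371] 0.001585569693966147
the job is handed in; nothing more can be done
None
```

The holes are levered into line, the bolt is in with its head down on the plate, and the drift is back in its own hole in the tool stand. I handed the job in at 27.0 s; no verdict was reported.

**Last checks**
- **Bolt:** the head's top measured 18.1 mm above the plate, against a head height of 18 mm. It sits within about 1 mm of where the drift ended up. I judged it upright by eye only, because the tilt fit was spoiled by stray depth points.
- **Holes:** the drift went down to its 13 mm part with almost no side force. Its clearance leaves at most about 1 mm of misalignment. I did not measure the joint angle itself.
- **Drift:** it was let go about 1 mm above its rest height and stands upright in the pictures.
- **Everything else:** the tubes, hex driver and wrench look unmoved in the final pictures. The arm was clear and still, with wrist force under 1 N.

**What went wrong or disagreed**
- **Missed grasp:** my first try at the bolt closed above its head. The finger ends were 25 to 30 mm behind the reported TCP, so I lowered the gripper using the wrist camera's depth and gripped it on the second try.
- **Drift grip:** for the same reason, the drift had been held nearer its top than I planned.
- **Contact forces:** the wrist read about 15 N when gripping the bolt in the stand and about 20 N when seating it, probably the fingertips or the head bearing down. Both are well under the limits.
- **Camera offsets:** the wrist camera disagreed with the other two by 3 to 7 mm at long range, so I lined things up close in.

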